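Run the test cards in the card reader

TASK

Self-test the card reader by twisting its start knob clockwise to the stop and letting it spring back home; then slide the clear cover fully open and lay every test card from the bench in a pocket of its own, rib up, tab in the notch at the front, lying flat on the pocket's floor. Slide the cover fully shut over the cards, then twist the start knob to its stop once more, keep it there for a second and let it spring back home. The bottle, beaker and timer standing about stay where they are.

Things in the scene. Friction and masses are not known exactly. Their poses are not given: they have to be found in the camera images.
- reader: Test-card reader: white instrument, 260 (x) x 320 (y) mm, fixed, deck 45 mm high. Origin 20 mm right of its middle, underneath; x from its front edge to its rear, y left, z up. Its 5 pockets, 40 mm apart along y, are 6 mm deep: 60 (x) x 34 (y) mm (3 mm clearance round a card) with a notch 20 mm wide, 16 mm long at the front (-x) end. Rails 24 mm high flank the row.
- cover (a joint): Clear cover over the pockets, a flat 100 (x) x 224 (y) mm plate sliding on the rails, 24 to 28 mm above the deck. Value in m: 0 = fully shut, grows as it slides to the rear (+x of the reader), 0.12 = fully open; it stays where it is left (about 1.5 N friction) and passes 4 mm over the ribs of seated cards.
- cover_handle (a point): Middle of the cover's grey handle, an upright bar on top of the cover near its front edge: 12 mm thick along the reader's x, 70 mm long along its y, 26 mm high; this point is 13 mm below the bar's top and 9 mm above the cover plate's upper face. The handle moves with the cover.
- start_knob (a joint): Spring-return start knob, black, on a round pedestal at the reader's right. Value in rad: 0 = home, 1.2 = its stop; turns clockwise seen from above, springs back home when let go (0.02 to 0.13 N m).
- knob_grip (a point): On the knob's vertical axis, at mid-height of its grip bar. The bar is 40 mm long, 12 mm thick and 24 mm high (this point is 11 mm below its top; its foot disc, 44 mm across, is 13 mm below this point); at home the bar lies along the reader's x axis. The point's axes turn with the knob, x along the bar.
- bay1 (a point): Centre of the rectangular part of pocket 1 (1 = leftmost), on the pocket's floor; axes as the reader's. A seated card's origin lies here, its tab point 35 mm in front (-x).
- bay2 (a point): Centre of the rectangular part of pocket 2 (1 = leftmost), on the pocket's floor; axes as the reader's. A seated card's origin lies here, its tab point 35 mm in front (-x).
- bay3 (a point): Centre of the rectangular part of pocket 3 (1 = leftmost), on the pocket's floor; axes as the reader's. A seated card's origin lies here, its tab point 35 mm in front (-x).
- bay4 (a point): Centre of the rectangular part of pocket 4 (1 = leftmost), on the pocket's floor; axes as the reader's. A seated card's origin lies here, its tab point 35 mm in front (-x).
- bay5 (a point): Centre of the rectangular part of pocket 5 (1 = leftmost), on the pocket's floor; axes as the reader's. A seated card's origin lies here, its tab point 35 mm in front (-x).
- card1: Test card, rigid white plastic, lying face up, may be absent: flat body 54 (x) x 28 (y) x 8 mm, a tab 12 mm wide and 16 mm long sticking out of its -x end, and across its middle an upright grip rib 10 mm thick (x), 26 mm long (y), its top 24 mm above the card's underside. Origin at the centre of the body's underside, x away from the tab, z up. 30 g.
- card1_tab (a point): Underside of card1's tab, 35 mm from the card's origin in its -x direction.
- card2: Test card, rigid white plastic, lying face up, may be absent: flat body 54 (x) x 28 (y) x 8 mm, a tab 12 mm wide and 16 mm long sticking out of its -x end, and across its middle an upright grip rib 10 mm thick (x), 26 mm long (y), its top 24 mm above the card's underside. Origin at the centre of the body's underside, x away from the tab, z up. 30 g.
- card2_tab (a point): Underside of card2's tab, 35 mm from the card's origin in its -x direction.
- card3: Test card, rigid white plastic, lying face up, may be absent: flat body 54 (x) x 28 (y) x 8 mm, a tab 12 mm wide and 16 mm long sticking out of its -x end, and across its middle an upright grip rib 10 mm thick (x), 26 mm long (y), its top 24 mm above the card's underside. Origin at the centre of the body's underside, x away from the tab, z up. 30 g.
- card3_tab (a point): Underside of card3's tab, 35 mm from the card's origin in its -x direction.
- card4: Test card, rigid white plastic, lying face up, may be absent: flat body 54 (x) x 28 (y) x 8 mm, a tab 12 mm wide and 16 mm long sticking out of its -x end, and across its middle an upright grip rib 10 mm thick (x), 26 mm long (y), its top 24 mm above the card's underside. Origin at the centre of the body's underside, x away from the tab, z up. 30 g.
- card4_tab (a point): Underside of card4's tab, 35 mm from the card's origin in its -x direction.
- card5: Test card, rigid white plastic, lying face up, may be absent: flat body 54 (x) x 28 (y) x 8 mm, a tab 12 mm wide and 16 mm long sticking out of its -x end, and across its middle an upright grip rib 10 mm thick (x), 26 mm long (y), its top 24 mm above the card's underside. Origin at the centre of the body's underside, x away from the tab, z up. 30 g.
- card5_tab (a point): Underside of card5's tab, 35 mm from the card's origin in its -x direction.
- bottle: White plastic reagent bottle, 60 mm across, 100 mm tall; origin under its centre. A bystander.
- beaker: Glass beaker, 70 mm across, 90 mm tall; origin under its centre. A bystander.
- timer: White bench timer, 65 x 75 x 22 mm, lying flat; origin under its centre. A bystander.
Things that resemble listed ones, but are neither listed nor needed, are in the scene too. Leave any red look-alike of the card5 alone.

How it is judged:
By the outcome, as a careful person would: the job done as asked, in the order asked, and still so for the second after the job is handed in, with the robot touching nothing.
Of card1, card2, card3, card4, card5 only 3 to 5 are there at a start; the rules pass over those that are not, and their reading is None.
At some moment in a run one of card1, card2, card3, card4, card5 may be knocked a few centimetres aside while the robot is not near it.
Once in a run the grip may slacken for a moment while it holds something.
It also fails if it takes over 210 s, if anything falls off the work surface, if the arm or the gripper's body presses on something with over 40 N, if the wrist force passes 120 N, or if a joint passes its speed limit or range.

ROBOT

A 6-joint arm with a two-finger parallel gripper is mounted at the origin on the work surface. World frame = base frame: x ahead of the robot, y to its left, z up, the work surface at z = 0. Lengths are in m, angles in degrees, forces in N, time in s.
With the tool pointing down it reaches from about 0.35 to 0.925 m from the base axis. Payload 6.4 kg.
Tool frame: the origin (TCP) lies at the very end of the fingers, on their centre line; the grasp point (between the pads) lies 19 mm behind it; z points along the fingers, y is the line along which they close (so a half turn about z gives the same grasp; the last joint's range is limited). The gripper opens to 94 mm and grips with 3 to 60 N. Pads are 16 mm wide; open, the fingers measure 119 mm over their backs; the gripper's body (75 mm by 177 mm) begins 78 mm behind the grasp point.
Start: joints at [-82.855, 14.043, 89.255, -0, 76.702, -9.975], TCP at [0.191, -0.621, 0.205] pointing down, gripper open.
Joint ranges: [-179.41, 179.41], [-58.25, 129.5], [7.25, 145.43], [-54.29, 234.29], [11.92, 165.04], [-157.13, 157.13]. Speed limits (degrees/s): [147.25, 147.25, 180, 180, 180, 180].

INTERFACE

Orientations are given as a 3x3 rotation matrix whose columns are the frame's x, y, z axes.
In Python, from station import r gives the robot as it stands.
- The arm moves only by the shell command python3 -m creep 'ROWS' [OPENING] [FORCE]. ROWS is JSON, a list of rows, each a list of 4 numbers: the shift along the tool's x, y, z each as a share of 0.03 m, from -1 to 1, then the turn about the tool's z as a share of pi rad, from -1 to 1. A call has 1 to 12 rows; each row shifts and turns the commanded pose from where the row before left it, along the tool's axes as they then stand; what a row does not reach is not made up. A row lasts 1/12 s, in which the tool goes at most 41.7 mm and 7.16 degrees, less where a joint would pass 70% of its speed; a pose out of reach is approached as far as the arm can. A call with a number of a shift or a turn outside -1 to 1 is refused whole. A call with a gripper value outside its range is refused whole. OPENING is the opening, from -1 (shut) to 1 (fully open), set as the call begins (- or left out, the last holds). The fingers move at their own pace and stop on an object; FORCE is the grip in N (left out, the last holds). Time passes only in rows, so rows that do not move let the fingers close. It gives the time, the measured TCP pose, the force, the opening and the grip force at its end, in the units of the state.
- r.sense(): the state, without advancing time (a new reading comes with each control period).
- r.capture(name): name is "side" or "top" or "wrist"; returns a dict with "color" (384x512x3 uint8, blue, green, red), "range_z" (384x512 float32, m along the optical axis (not along the pixel's ray), 0 where there is no reading), "fov_y" (degrees; the focal length in pixels is half the picture's height over the tangent of half this angle, whatever the lens; pixels are square), "cx", "cy" (the principal point, pixels), "distortion" ([k1, k2, p1, p2, k3] as OpenCV has them; the pictures are not rectified), "world_to_cam" (4x4, takes a point from world to camera coordinates). Camera axes: x right, y down, z forward; pixel columns grow to the right and rows downward; lengths in m; the calibration is good to about 2 mm. A picture is of the moment at which its call begins.
- r.job_done(): hands the job in; it is judged then, once.
The state is a dict: "time": time; "joint_positions": joint angles; "dq": joint speeds; "effort": joint torques, N m; "position": TCP position; "orientation": TCP orientation; "force": force on the tool from outside, world axes, zero at the start; "moment": the same for the moment, N m; "finger_gap": opening from 0.0 (shut) to 1.0 (fully open); "gripper_force": force on a finger pad.
Only numpy, scipy, OpenCV 4.12 (cv2) and the standard library are available. Lean on these libraries where they do the work, as an engineer would, in place of code of your own. Each camera call takes 0.05 s, during which the arm holds its last target. There are 200 camera calls.

## Working session

There is one attempt and no reset: what is moved stays moved. The work goes in short steps, Python scripts to look and compute and a shell command to move; the robot and the scene stay as the last step left them, time stands still between calls to the robot, and variables do not carry over. Pictures are saved under pics/ and viewed, at most 17 in all, crops included, and the job is handed in when it is done.

```bash
mkdir -p pics; ls; cat > h.py <<'E'
import numpy as np, cv2, pickle
from station import r
def cap(n,tag=None):
    c=r.capture(n)
    tag=tag or n
    cv2.imwrite(f'pics/{tag}.png',c['color']); pickle.dump(c,open(f'/tmp/{tag}.pkl','wb')); return c
def load(t): return pickle.load(open(f'/tmp/{t}.pkl','rb'))
def K(c):
    h=c['color'].shape[0]; f=h/2/np.tan(np.radians(c['fov_y'])/2)
    return np.array([[f,0,c['cx']],[0,f,c['cy']],[0,0,1.]])
def ray(c,uv):
    p=cv2.undistortPoints(np.array([[uv]],float),K(c),np.array(c['distortion'],float))[0,0]
    W=np.linalg.inv(np.array(c['world_to_cam'])); return W[:3,3],W[:3,:3]@np.array([p[0],p[1],1.])
def atz(c,uv,z):
    o,d=ray(c,uv); return o+d*(z-o[2])/d[2]
def dep(c,uv):
    o,d=ray(c,uv); u,v=map(int,np.round(uv)); w=c['range_z'][v-1:v+2,u-1:u+2]; w=w[w>0]
    return o+d*np.median(w) if len(w) else None
def proj(c,P):
    W=np.array(c['world_to_cam']); P=np.atleast_2d(P).astype(float)
    rv=cv2.Rodrigues(W[:3,:3])[0]; return cv2.projectPoints(P,rv,W[:3,3],K(c),np.array(c['distortion'],float))[0][:,0]
def tri(obs):
    A=np.zeros((3,3));b=np.zeros(3)
    for c,uv in obs:
        o,d=ray(c,uv); d/=np.linalg.norm(d); M=np.eye(3)-np.outer(d,d); A+=M;b+=M@o
    return np.linalg.solve(A,b)
def cloud(c,step=1):
    h,w=c['range_z'].shape; v,u=np.mgrid[0:h:step,0:w:step]
    uv=np.stack([u,v],-1).reshape(-1,1,2).astype(float)
    p=cv2.undistortPoints(uv,K(c),np.array(c['distortion'],float))[:,0]
    z=c['range_z'][::step,::step].reshape(-1); W=np.linalg.inv(np.array(c['world_to_cam']))
    X=(np.c_[p,np.ones(len(p))]*z[:,None])@W[:3,:3].T+W[:3,3]; X[z<=0]=np.nan
    return X.reshape(v.shape+(3,))
E
python3 - <<'E'
from h import *
np.set_printoptions(precision=4,suppress=True)
t=cap('top');s=cap('side');w=cap('wrist')
for c in (t,s,w): print(c['fov_y'],c['cx'],c['cy'],c['distortion'],np.linalg.inv(c['world_to_cam'])[:3])
cv2.imwrite('pics/a.png',cv2.resize(t['color'],(800,600),interpolation=cv2.INTER_CUBIC))
print(r.sense())
E
```

```text
pics
56.723353783591705 256.42771819958153 195.0872707016442 [-0.0008  0.      0.      0.      0.    ] [[ 0.0756 -0.9758  0.2054  0.3528]
 [-0.9971 -0.0747  0.0124 -0.0087]
 [ 0.0033 -0.2057 -0.9786  1.2327]]
49.06776606102237 254.67270923869296 194.89828806849684 [-0.0996  0.      0.      0.      0.    ] [[-0.9424 -0.2364  0.2367  0.2675]
 [-0.3342  0.6952 -0.6364  0.7694]
 [-0.0141 -0.6788 -0.7342  0.9575]]
63.021761085697214 253.56256655981426 194.29177690147452 [0.0041 0.     0.     0.     0.    ] [[ 0.2946 -0.9169 -0.2692  0.2696]
 [-0.9556 -0.284  -0.0785 -0.5978]
 [-0.0044  0.2804 -0.9599  0.3818]]
{'time': 0.15, 'joint_positions': array([-82.8546,  14.0748,  89.3078,  -0.0007,  76.7018,  -9.9738]), 'dq': array([ 0.0636, -0.2204, -0.2289,  0.0132, -0.0792,  0.0057]), 'effort': array([  0.0003, -41.6265, -31.4982,   0.0685,   0.0317,  -0.0001]), 'position': array([ 0.1913, -0.6207,  0.2046]), 'orientation': array([[ 0.9557,  0.2944, -0.0002],
       [ 0.2944, -0.9557,  0.0015],
       [ 0.0002, -0.0015, -1.    ]]), 'force': array([ 0.3412, -0.2845, -0.1492]), 'moment': array([-0.0039,  0.0379, -0.0333]), 'gripper_force': 0.0, 'finger_gap': 0.9991498090245731}
```

View pics/a.png

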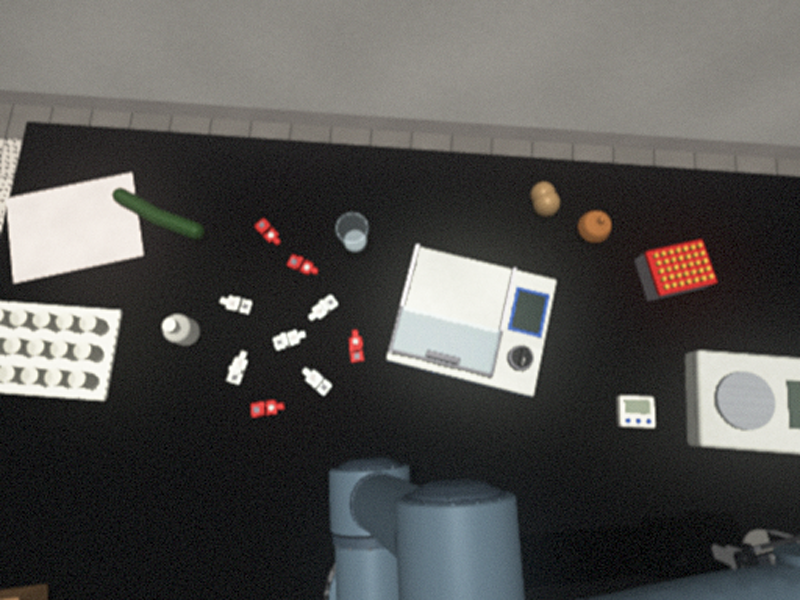

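View pics/side.png

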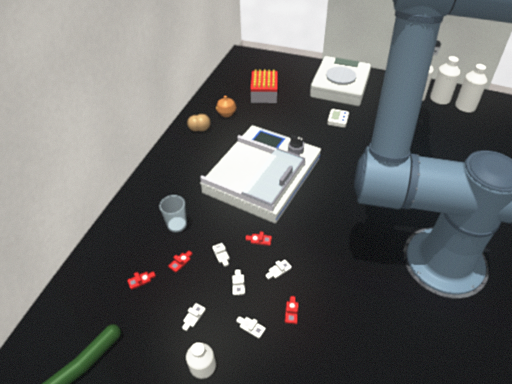

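```bash
python3 - <<'E'
from h import *
np.set_printoptions(precision=3,suppress=True)
t=load('top');s=load('side')
X=cloud(t); im=t['color'].astype(int)
hsv=cv2.cvtColor(t['color'],cv2.COLOR_BGR2HSV)
for nm,c in(('t',t),('s',s)):
    X=cloud(c);hsv=cv2.cvtColor(c['color'],cv2.COLOR_BGR2HSV)
    m=((hsv[...,2]>130)&(hsv[...,1]<70)&(X[...,2]<.06)&(X[...,2]>-.02)).astype(np.uint8)
    n,l,st,ce=cv2.connectedComponentsWithStats(m)
    for i in range(1,n):
        if 40<st[i,4]<500 or st[i,4]>3000:
            P=X[l==i]; P=P[~np.isnan(P[:,0])]
            print(nm,st[i,4],ce[i],np.median(P,0),P[:,2].max())
k=512/800
print('tab z check')
for uv in [(417,245),(556,279),(388,360),(535,395)]:
    uv=np.array(uv)*k; print('corner',uv,atz(t,uv,.045),dep(t,uv))
print('knob',dep(t,np.array((520,357))*k),'handle',dep(t,np.array((443,356))*k))
a=cv2.resize(t['color'][170:275,130:250],(800,700),interpolation=cv2.INTER_CUBIC)[:600]
b=cv2.resize(t['color'][150:260,240:370],(709,600),interpolation=cv2.INTER_CUBIC)
cv2.imwrite('pics/b.png',a);cv2.imwrite('pics/c.png',b)
E
```

```text
t 461 [473.772   2.325] [ 1.471 -0.821 -0.007] 0.01960164948222487
t 4438 [ 45.545 145.863] [0.734 0.787 0.001] 0.03385468208482645
t 76 [226.289 150.75 ] [0.766 0.129 0.004] 0.010140188360773461
t 45 [260.933 174.667] [ 0.686 -0.003 -0.   ] 0.04628915383961463
t 159 [151.208 194.208] [0.585 0.371 0.008] 0.02866079593859383
t 165 [206.491 196.521] [0.591 0.181 0.008] 0.028920106762265085
t 172 [183.924 216.663] [0.515 0.252 0.008] 0.027361162550293416
t 178 [151.483 235.562] [0.44  0.354 0.007] 0.02786344166768928
t 179 [202.363 243.531] [0.427 0.177 0.008] 0.02772403133394019
t 462 [407.216 262.807] [ 0.415 -0.516  0.021] 0.02906300920556415
s 3721 [81.658 84.87 ] [ 1.469 -0.38   0.019] 0.059972301290349916
s 258 [440.717  95.756] [ 0.052 -0.766  0.031] 0.05969435792403288
s 264 [466.182 103.527] [-0.045 -0.745  0.032] 0.05993757968608171
s 305 [337.79  117.292] [ 0.411 -0.508  0.021] 0.02717795579465243
s 315 [264.879 135.556] [ 0.654 -0.301  0.043] 0.05650819881505942
s 203 [176.571 223.522] [0.736 0.146 0.033] 0.05975641932631104
s 246 [220.825 253.285] [0.587 0.183 0.008] 0.02951416423362585
s 278 [278.162 268.845] [0.425 0.179 0.008] 0.027610903730508007
s 277 [237.827 283.047] [0.51  0.258 0.008] 0.02730162959178406
s 335 [192.558 315.719] [0.583 0.376 0.008] 0.027378316536217695
s 353 [250.816 325.895] [0.436 0.354 0.008] 0.028735086304936375
s 236 [203.314 370.314] [0.493 0.503 0.035] 0.05995146081352831
tab z check
corner [266.88 156.8 ] [ 0.741 -0.02   0.045] [ 0.733 -0.02   0.069]
corner [355.84 178.56] [ 0.686 -0.331  0.045] [ 0.699 -0.343  0.002]
corner [248.32 230.4 ] [0.48  0.024 0.045] [0.482 0.025 0.021]
corner [342.4 252.8] [ 0.43  -0.292  0.045] [ 0.432 -0.302  0.002]
knob [ 0.501 -0.247  0.094] handle [ 0.491 -0.089  0.097]
```

View pics/b.png

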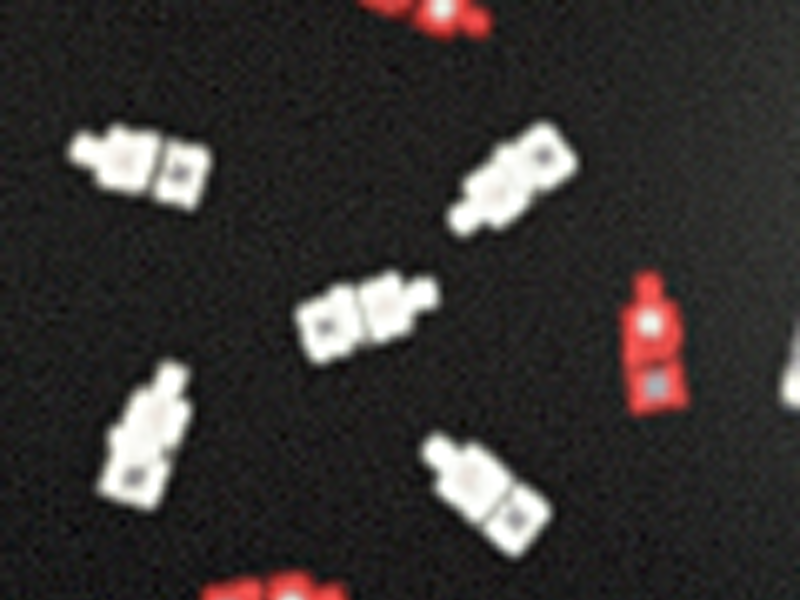

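```bash
python3 -m creep '[[0,0,-0.375,0.037],[0,0,-0.375,0.037],[0,0,-0.375,0.037],[0,0,-0.375,0.037],[0.473,-0.967,0,0],[0.473,-0.967,0,0],[0.473,-0.967,0,0],[0.473,-0.967,0,0],[0.473,-0.967,0,0],[0.473,-0.967,0,0],[0.473,-0.967,0,0],[0.473,-0.967,0,0]]'
python3 -m creep '[[0.473,-0.967,0,0],[0.473,-0.967,0,0],[0.473,-0.967,0,0],[0.473,-0.967,0,0],[0.473,-0.967,0,0],[0.473,-0.967,0,0],[0.473,-0.967,0,0],[0.473,-0.967,0,0],[0,0,0,0]]'
python3 - <<'E'
from h import *
w=cap('wrist','w1')
cv2.imwrite('pics/w1b.png',cv2.resize(w['color'],(800,600),interpolation=cv2.INTER_CUBIC))
E
```

```text
time: 1.15
position: [0.3422, -0.4095, 0.2502]
orientation: [[0.986, -0.166, -0.0], [-0.166, -0.986, 0.0], [-0.0, -0.0, -1.0]]
force: [-0.1, -0.3, 0.5]
finger_gap: 0.998
gripper_force: 0.0
time: 1.9
position: [0.4938, -0.1971, 0.2502]
orientation: [[0.987, -0.16, 0.0], [-0.16, -0.987, 0.002], [0.0, -0.002, -1.0]]
force: [0.2, -0.6, 0.6]
finger_gap: 0.995
gripper_force: 0.0
```

View pics/w1b.png

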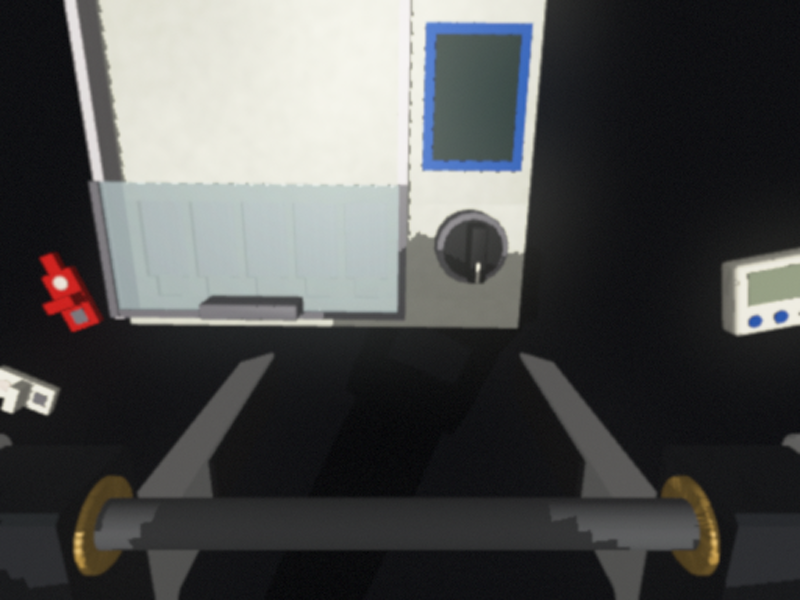

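```bash
python3 - <<'E'
from h import *
np.set_printoptions(precision=4,suppress=True)
w=load('w1');t=load('top');s=load('side');k=.64
X=cloud(w)
for uv in [(520,327),(546,0),(131,319),(410,0),(333,322)]:
    uv=np.array(uv)*k; print(uv,atz(w,uv,.045),dep(w,uv))
# zones by height
c=np.array([.501,-.247])
d=np.hypot(X[...,0]-c[0],X[...,1]-c[1])
P=X[(d<.04)]; print(np.histogram(P[:,2],bins=np.arange(.03,.12,.003)))
top=X[(d<.03)&(X[...,2]>.086)]; print('bar',len(top),np.median(top,0),top.mean(0),top.min(0),top.max(0))
if len(top)>5: print(cv2.minAreaRect((top[:,:2]*1000).astype(np.float32)))
mid=X[(d<.04)&(X[...,2]>.062)]; print('knob all',cv2.minEnclosingCircle((mid[:,:2]*1000).astype(np.float32)))
h=X[(X[...,2]>.085)&(X[...,2]<.11)&(X[...,1]>-.16)&(X[...,1]<0)&(X[...,0]>.44)&(X[...,0]<.55)]
print('handle',len(h),h.mean(0),np.median(h[:,2])); print(cv2.minAreaRect((h[:,:2]*1000).astype(np.float32)))
dk=X[(abs(X[...,2]-.045)<.006)&(X[...,1]<-.16)&(X[...,1]>-.35)&(X[...,0]<.72)]; print('deck z',np.median(dk[:,2]))
cv2.imwrite('pics/d.png',cv2.resize(w['color'][120:215,230:340],(695,600),interpolation=cv2.INTER_CUBIC))
E
```

```text
[332.8  209.28] [ 0.4279 -0.2896  0.045 ] [ 0.41   -0.2992 -0.0019]
[349.44   0.  ] [ 0.6624 -0.3284  0.045 ] None
[ 83.84 204.16] [0.4856 0.0258 0.045 ] [0.4852 0.0267 0.0435]
[262.4   0. ] [ 0.6775 -0.2361  0.045 ] None
[213.12 206.08] [ 0.4567 -0.138   0.045 ] [ 0.4562 -0.1377  0.0436]
(array([   0,    0,    0,  125, 1350,   23,   18,   14,   19,   10,   12,
         20,  272,  266,  596,   20,   12,   21,   15,   14,   23,   71,
        346,    0,    0,    0,    0,    0,    0]), array([0.03 , 0.033, 0.036, 0.039, 0.042, 0.045, 0.048, 0.051, 0.054,
       0.057, 0.06 , 0.063, 0.066, 0.069, 0.072, 0.075, 0.078, 0.081,
       0.084, 0.087, 0.09 , 0.093, 0.096, 0.099, 0.102, 0.105, 0.108,
       0.111, 0.114, 0.117]))
bar 17552 [ 0.5116 -0.2495  0.36  ] [ 0.5062 -0.2484  0.3401] [ 0.4749 -0.2747  0.0861] [ 0.5245 -0.2192  0.371 ]
((507.88385009765625, -250.00704956054688), (48.39188003540039, 46.139591217041016), 34.3580207824707)
knob all ((506.3175964355469, -244.8924102783203), 36.43291091918945)
handle 816 [ 0.491  -0.0905  0.0958] 0.09706552762799439
((489.9270935058594, -89.68402099609375), (69.74150085449219, 12.07593059539795), 80.04362487792969)
deck z 0.043485546554414334
```

View pics/d.png

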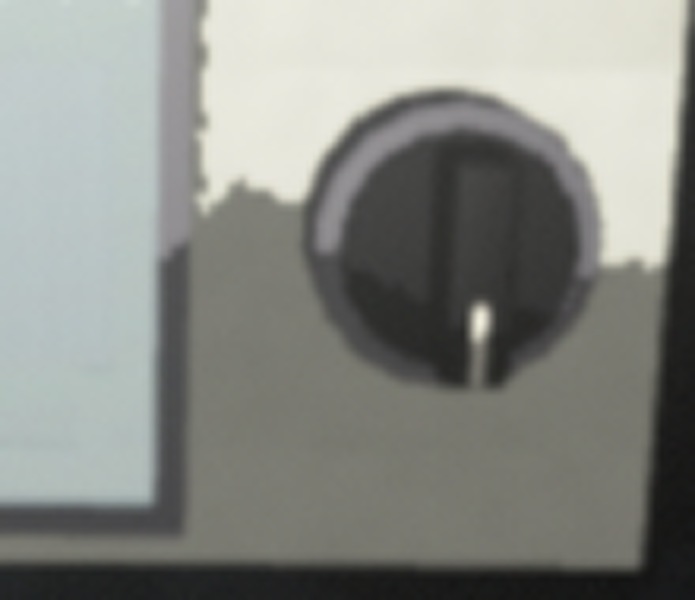

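```bash
python3 - <<'E'
from h import *
np.set_printoptions(precision=4,suppress=True)
w=load('w1');t=load('top');X=cloud(w)
c=np.array([.501,-.247]); d=np.hypot(X[...,0]-c[0],X[...,1]-c[1])
top=X[(d<.04)&(X[...,2]>.09)&(X[...,2]<.105)]; print('bar',len(top),top.mean(0),np.median(top[:,2]))
print(cv2.minAreaRect((top[:,:2]*1000).astype(np.float32)))
dk=X[(d<.04)&(X[...,2]>.072)&(X[...,2]<.077)];print('disc',cv2.minEnclosingCircle((dk[:,:2]*1000).astype(np.float32)),np.median(dk[:,2]))
# bar top corners in crop d (scale 695/110)
g=695/110
for uv in [(455,165),(522,165),(437,385),(508,385),(460,255),(510,255)]:
    p=(230+uv[0]/g,120+uv[1]/g); print(uv,atz(w,p,.0975))
o=np.array([.0,0])
R=np.array([[np.cos(np.radians(-10)),-np.sin(np.radians(-10))],[np.sin(np.radians(-10)),np.cos(np.radians(-10))]])
for n,p in(('knob',(.501,-.247)),('hand',(.4899,-.0897))): print(n,R.T@(np.array(p)-[.581,-.174]))
E
```

```text
bar 440 [ 0.5049 -0.2547  0.0965] 0.09683205130442374
((504.2843322753906, -255.05810546875), (12.200113296508789, 39.721527099609375), 79.37156677246094)
disc ((503.8826599121094, -255.0034637451172), 21.963422775268555) 0.07317763163134672
(455, 165) [ 0.5232 -0.2533  0.0975]
(522, 165) [ 0.5214 -0.2643  0.0975]
(437, 385) [ 0.4863 -0.2459  0.0975]
(508, 385) [ 0.4843 -0.2579  0.0975]
(460, 255) [ 0.508  -0.2524  0.0975]
(510, 255) [ 0.5067 -0.2607  0.0975]
knob [-0.0661 -0.0858]
hand [-0.1044  0.0672]
```

```bash
python3 -m creep '[[0,0,0,0.0055],[0.167,0.462,0,0],[0.167,0.462,0,0],[0.167,0.462,0.5,0],[0.167,0.462,1,0],[0,0,1,0],[0,0,1,0],[0,0,0.6,0],[0,0,0,0]]' 0.2
python3 - <<'E'
from h import *
w=cap('wrist','w2')
cv2.imwrite('pics/w2b.png',w['color'])
E
```

```text
time: 2.7
position: [0.4982, -0.2597, 0.1223]
orientation: [[0.983, -0.186, -0.007], [-0.185, -0.983, 0.005], [-0.008, -0.004, -1.0]]
force: [0.9, -0.2, -1.4]
finger_gap: 0.604
gripper_force: 0.0
```

View pics/w2b.png

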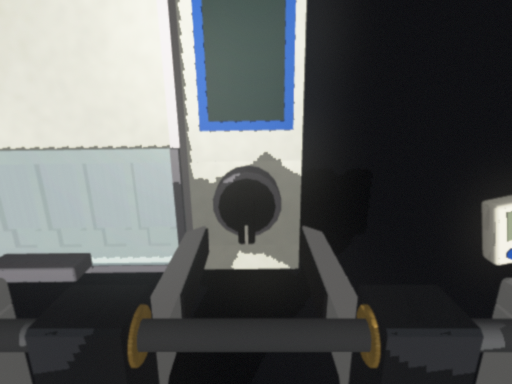

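```bash
python3 -m creep '[[0,0,0,0]]'; python3 - <<'E'
from h import *
np.set_printoptions(precision=4,suppress=True)
w=cap('wrist','w3');X=cloud(w)
c=np.array([.504,-.255]); d=np.hypot(X[...,0]-c[0],X[...,1]-c[1])
top=X[(d<.04)&(X[...,2]>.09)&(X[...,2]<.105)]; print('bar',len(top),top.mean(0),np.median(top[:,2]))
print(cv2.minAreaRect((top[:,:2]*1000).astype(np.float32)))
dk=X[(d<.04)&(X[...,2]>.068)&(X[...,2]<.077)];print('disc',cv2.minEnclosingCircle((dk[:,:2]*1000).astype(np.float32)),np.median(dk[:,2]))
# two-view height: front tip of bar's white mark and front right reader corner
print('sense',r.sense()['position'],r.sense()['orientation'][:2,0])
E
```

```text
time: 2.83
position: [0.5017, -0.2611, 0.1284]
orientation: [[0.983, -0.184, 0.001], [-0.184, -0.983, -0.001], [0.001, 0.001, -1.0]]
force: [-0.2, -1.0, -0.3]
finger_gap: 0.599
gripper_force: 0.0
bar 904 [ 0.5057 -0.2559  0.0969] 0.09705055606782922
((504.626708984375, -255.6686553955078), (11.965367317199707, 40.182857513427734), 80.25209045410156)
disc ((504.3014221191406, -255.5703125), 26.645204544067383) 0.072629955157847
sense [ 0.5023 -0.2611  0.1293] [ 0.983  -0.1838]
```

```bash
python3 -m creep '[[0.04,-0.19,0.5,-0.004],[0,0,0.6,0],[0,0,0.4,0],[0,0,0.2,0],[0,0,0,0],[0,0,0,0]]'
python3 -m creep '[[0,0,0,0],[0,0,0,0],[0,0,0,0],[0,0,0,0],[0,0,0,0],[0,0,0,0]]' -1 40
```

```text
time: 3.38
position: [0.5042, -0.2543, 0.0772]
orientation: [[0.985, -0.17, 0.001], [-0.17, -0.985, -0.001], [0.001, 0.001, -1.0]]
force: [-1.0, 0.1, -0.1]
finger_gap: 0.599
gripper_force: 0.0
time: 3.88
position: [0.5039, -0.2538, 0.0766]
orientation: [[0.985, -0.17, 0.0], [-0.17, -0.985, -0.0], [0.0, 0.0, -1.0]]
force: [0.2, 1.1, 0.9]
finger_gap: 0.208
gripper_force: 0.0
```

```bash
python3 -m creep '[[0,0,0,0],[0,0,0,0],[0,0,0,0],[0,0,0,0]]'
python3 -m creep '[[0,0,0,0.036],[0,0,0,0.036],[0,0,0,0.036],[0,0,0,0.036],[0,0,0,0.036],[0,0,0,0.036],[0,0,0,0.036],[0,0,0,0.036],[0,0,0,0.036],[0,0,0,0.036],[0,0,0,0]]'
python3 - <<'E'
from h import *
s=r.sense();print(s['position'],np.degrees(np.arctan2(*s['orientation'][[1,0],0])),s['joint_positions'][5],s['moment'],s['gripper_force'],s['finger_gap'])
E
```

```text
time: 4.22
position: [0.5037, -0.255, 0.0765]
orientation: [[0.985, -0.17, -0.0], [-0.17, -0.985, -0.002], [0.0, 0.002, -1.0]]
force: [-1.6, -6.1, -2.0]
finger_gap: 0.124
gripper_force: 40.0
time: 5.13
position: [0.5043, -0.2543, 0.0765]
orientation: [[0.264, -0.964, 0.001], [-0.964, -0.264, -0.001], [0.001, -0.001, -1.0]]
force: [1.9, -3.1, -2.0]
finger_gap: 0.126
gripper_force: 40.0
[ 0.50426458 -0.2542594   0.07653947] -74.68242807630025 126.43085799559638 [-0.46359697 -0.30680254  0.13277403] 40.007768869400024 0.12629330425796695
```

```bash
python3 -m creep '[[0,0,0,0.02],[0,0,0,0.01],[0,0,0,0.01],[0,0,0,0],[0,0,0,0]]'
python3 - <<'E'
from h import *
s=r.sense();print(s['position'],np.degrees(np.arctan2(*s['orientation'][[1,0],0])),s['joint_positions'][5],s['moment'],s['gripper_force'],s['finger_gap'])
E
```

```text
time: 5.55
position: [0.5043, -0.2542, 0.0766]
orientation: [[0.146, -0.989, 0.001], [-0.989, -0.146, -0.001], [0.002, -0.001, -1.0]]
force: [2.7, -3.8, -3.3]
finger_gap: 0.124
gripper_force: 40.4
[ 0.5043316  -0.25423249  0.07656725] -81.5799254440312 133.34562446914256 [-0.57976012 -0.62303251  0.53680872] 40.41301667690277 0.12443435743067269
```

```bash
python3 -m creep '[[0,0,0,0],[0,0,0,0],[0,0,0,0],[0,0,0,0],[0,0,0,0],[0,0,0,0],[0,0,0,0],[0,0,0,0],[0,0,-0.5,0],[0,0,-1,0],[0,0,-1,0],[0,0,-1,0]]' 0.2
python3 -m creep '[[-0.92,-0.056,0,-0.038],[0,0,-0.5,-0.038],[0,0,0,-0.038],[0,0,0,-0.038],[0,0,0,-0.038],[0,0,0,-0.038],[0,0,0,-0.038],[0,0,0,-0.038],[0,0,0,-0.038],[0,0,0,-0.038],[0,0,0,-0.038],[0,0,0,-0.038]]'
python3 -m creep '[[0,0,0,-0.038],[0,0,0,-0.038],[0,0,0,-0.038],[0,0,0,-0.038],[0,0,0,-0.038],[0,0,0,-0.038],[0,0,0,-0.038],[0,0,0,-0.038],[0,0,0,-0.038],[0,0,0,-0.038],[0,0,0,-0.038],[0,0,0,-0.018]]'
python3 - <<'E'
from h import *
w=cap('top','t2')
cv2.imwrite('pics/t2b.png',cv2.resize(w['color'][130:290,120:370],(800,512),interpolation=cv2.INTER_CUBIC))
s=r.sense();print(s['position'],np.degrees(np.arctan2(*s['orientation'][[1,0],0])),s['joint_positions'][5])
E
```

```text
time: 6.55
position: [0.5034, -0.2533, 0.1822]
orientation: [[0.143, -0.99, -0.001], [-0.99, -0.143, 0.001], [-0.001, 0.001, -1.0]]
force: [0.2, 0.3, 0.2]
finger_gap: 0.598
gripper_force: 0.0
time: 7.55
position: [0.5015, -0.2259, 0.1963]
orientation: [[1.0, 0.011, -0.0], [0.011, -1.0, 0.001], [-0.0, -0.001, -1.0]]
force: [-0.5, 0.4, 0.4]
finger_gap: 0.6
gripper_force: 0.0
time: 8.55
position: [0.5015, -0.226, 0.1963]
orientation: [[0.19, 0.982, -0.0], [0.982, -0.19, 0.001], [0.0, -0.0, -1.0]]
force: [0.3, 0.3, -1.3]
finger_gap: 0.597
gripper_force: 0.0
[ 0.50145385 -0.22597126  0.19633189] 79.04803992414047 -25.129643519095147
```

View pics/t2b.png

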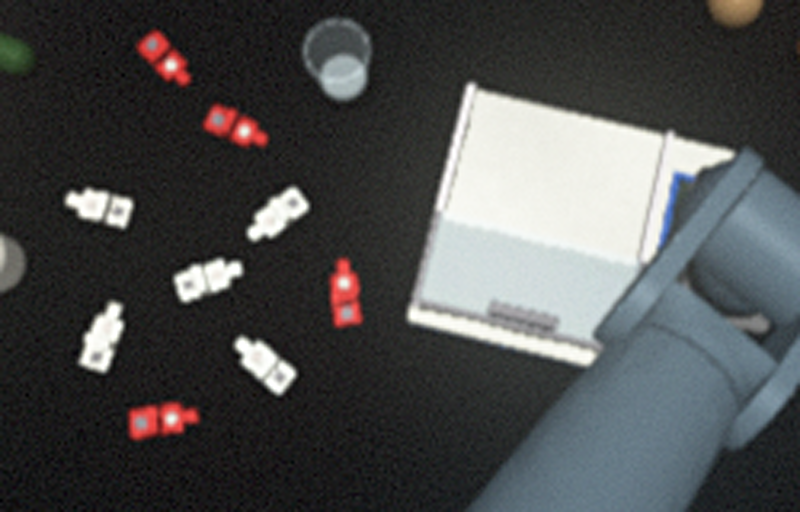

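```bash
python3 -m creep '[[0.88,-0.248,0,-0.0055],[0.88,-0.248,0,0],[0.88,-0.248,0,0],[0.88,-0.248,0,0],[0.88,-0.248,0,0],[0,0,0,0],[0,0,0,0]]'
python3 - <<'E'
from h import *
np.set_printoptions(precision=4,suppress=True)
w=cap('top','t3')
cv2.imwrite('pics/t3b.png',cv2.resize(w['color'][200:250,300:370],(700,500),interpolation=cv2.INTER_CUBIC))
s=r.sense();print(s['position'],np.degrees(np.arctan2(*s['orientation'][[1,0],0])),s['joint_positions'][5])
w=cap('wrist','w4');X=cloud(w)
h=X[(X[...,2]>.085)&(X[...,2]<.11)&(X[...,1]>-.16)&(X[...,1]<0)&(X[...,0]>.44)&(X[...,0]<.55)]
print('handle',len(h),h.mean(0),np.median(h[:,2])); print(cv2.minAreaRect((h[:,:2]*1000).astype(np.float32)))
E
```

```text
time: 9.18
position: [0.4888, -0.0887, 0.1965]
orientation: [[0.176, 0.984, 0.0], [0.984, -0.176, -0.0], [-0.0, 0.0, -1.0]]
force: [0.4, -0.8, -0.4]
finger_gap: 0.599
gripper_force: 0.0
[ 0.489  -0.0896  0.1966] 79.76245093181429 -13.227871288194947
handle 924 [ 0.4899 -0.0869  0.0966] 0.09676707262339546
((489.2975769042969, -89.06058502197266), (69.34278106689453, 11.19029426574707), 79.94445037841797)
```

View pics/t3b.png

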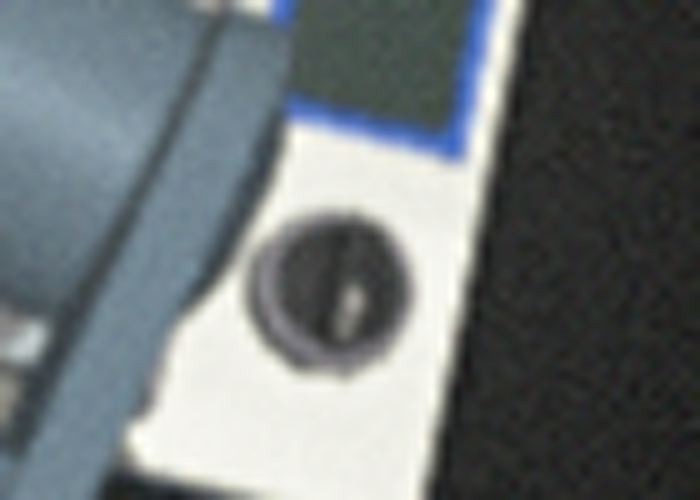

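```bash
python3 -m creep '[[0,0,1,0],[0,0,1,0],[0,0,1,0],[0,0,0.6,0],[0,0,0.32,0],[0,0,0,0],[0,0,0,0]]'
python3 -m creep '[[0,0,0,0],[0,0,0,0],[0,0,0,0],[0,0,0,0],[0,0,0,0],[0,0,0,0],[0,0,0,0],[0,0,0,0],[0,0,0,0]]' -1 30
python3 -m creep '[[0,0.3,0,0],[0,0.5,0,0],[0,0.5,0,0],[0,0.5,0,0],[0,0.5,0,0],[0,0.5,0,0],[0,0.5,0,0],[0,0.4,0,0],[0,0.2,0,0],[0,0.1,0,0],[0,0.07,0,0],[0,0,0,0]]'
```

```text
time: 9.87
position: [0.4893, -0.0905, 0.0793]
orientation: [[0.179, 0.984, 0.0], [0.984, -0.179, -0.0], [-0.0, 0.0, -1.0]]
force: [-0.3, 0.3, -0.3]
finger_gap: 0.601
gripper_force: 0.0
time: 10.62
position: [0.4896, -0.0897, 0.079]
orientation: [[0.178, 0.984, 0.002], [0.984, -0.178, -0.0], [-0.0, 0.002, -1.0]]
force: [3.7, 0.5, -2.7]
finger_gap: 0.124
gripper_force: 30.0
time: 11.62
position: [0.6078, -0.1103, 0.079]
orientation: [[0.177, 0.984, -0.004], [0.984, -0.177, 0.002], [0.001, -0.005, -1.0]]
force: [-5.8, 5.3, 8.1]
finger_gap: 0.124
gripper_force: 30.0
```

```bash
python3 -m creep '[[0,0.05,0,0],[0,0.05,0,0],[0,0,0,0],[0,0,0,0]]'
python3 - <<'E'
from h import *
s=r.sense();print(s['position'],s['force'])
E
```

```text
time: 11.95
position: [0.6078, -0.1103, 0.0789]
orientation: [[0.177, 0.984, -0.011], [0.984, -0.177, 0.003], [0.001, -0.012, -1.0]]
force: [-16.7, 7.9, 15.8]
finger_gap: 0.128
gripper_force: 30.1
[ 0.6078195  -0.11029031  0.07888872] [-16.68314046   7.94722735  15.82138401]
```

```bash
python3 -m creep '[[0,-0.1,0,0],[0,0,0,0],[0,0,0,0],[0,0,0,0],[0,0,0,0],[0,0,0,0],[0,0,-0.5,0],[0,0,-1,0],[0,0,-1,0],[0,0,-1,0],[0,-1,-1,0],[0,-1,-1,0]]' 0.0
python3 -m creep '[[0,-1,0,0],[0,0,0,0],[0,0,0,0]]'
python3 - <<'E'
from h import *
np.set_printoptions(precision=4,suppress=True)
w=cap('wrist','w5')
cv2.imwrite('pics/w5b.png',cv2.resize(w['color'],(800,600),interpolation=cv2.INTER_CUBIC))
E
```

```text
time: 12.95
position: [0.5508, -0.101, 0.2438]
orientation: [[0.178, 0.984, -0.0], [0.984, -0.178, -0.0], [-0.0, -0.0, -1.0]]
force: [0.8, -0.2, -0.7]
finger_gap: 0.499
gripper_force: 0.0
time: 13.2
position: [0.5211, -0.0955, 0.2431]
orientation: [[0.178, 0.984, 0.001], [0.984, -0.178, -0.001], [-0.0, 0.001, -1.0]]
force: [-0.4, -0.8, -1.2]
finger_gap: 0.498
gripper_force: 0.0
```

View pics/w5b.png

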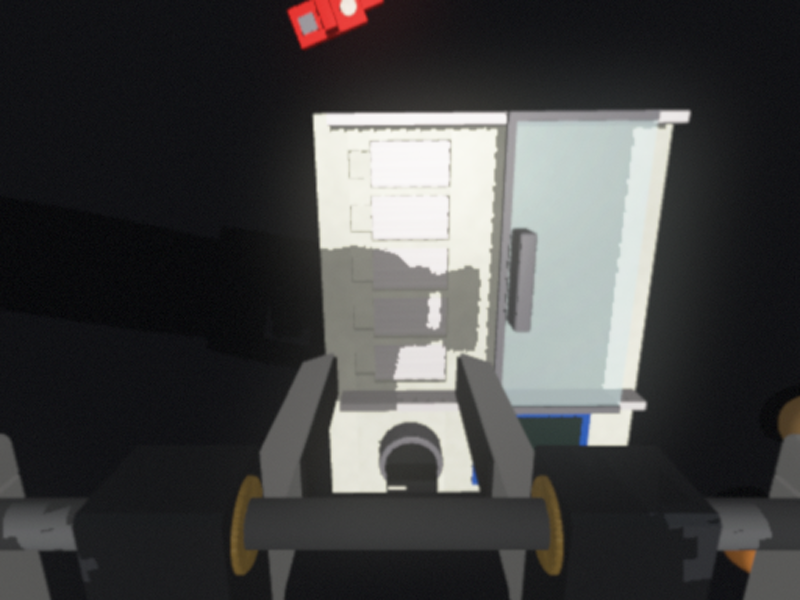

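```bash
python3 - <<'E'
from h import *
w=load('w5')
cv2.imwrite('pics/e.png',cv2.resize(w['color'][80:250,200:330],(458,600),interpolation=cv2.INTER_CUBIC))
E
```

```text
(no output)
```

View pics/e.png

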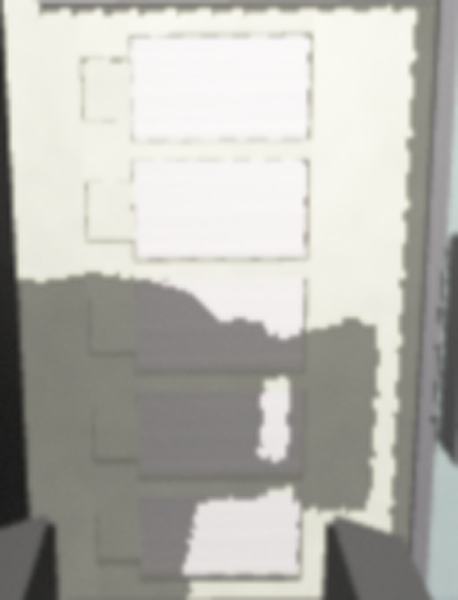

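```bash
python3 - <<'E'
from h import *
from scipy.optimize import least_squares
np.set_printoptions(precision=4,suppress=True)
w=load('w5');g=600/170
L=[(131,311,35,140),(134,308,158,260),(135,305,278,371),(137,303,390,478),(139,300,497,577)]
obs=[];mod=[]
for i,(a,b,c,d) in enumerate(L):
    y=.08-.04*i
    for u,v,mx,my in((a,c,-.03,.017),(b,c,.03,.017),(a,d,-.03,-.017),(b,d,.03,-.017)):
        obs.append((200+u/g-.35,80+v/g-.35));mod.append((mx,y+my))
obs=np.array(obs);mod=np.array(mod)
def P(p):
    c,s=np.cos(p[3]),np.sin(p[3]); R=np.array([[c,-s],[s,c]])
    return np.c_[mod@R.T+p[:2],np.full(len(mod),p[2])]
for fz in (None,.045):
    f=lambda p:(proj(w,P(np.r_[p[:2],fz or p[2],p[3]]))-obs).ravel()
    q=least_squares(f,[.5,-.08,.045,-.17]); print(q.x,np.degrees(q.x[3]),np.abs(q.fun).mean(),np.abs(q.fun).max())
p=q.x;c,s=np.cos(p[3]),np.sin(p[3])
for i in range(5): print('bay',i+1,p[:2]+np.array([-s,c])*(.08-.04*i))
X=cloud(w); 
for i in range(2):
    b=p[:2]+np.array([-s,c])*(.08-.04*i); d=np.hypot(X[...,0]-b[0],X[...,1]-b[1]); print('floor z',np.nanmedian(X[d<.01][:,2]))
ex=np.array([c,s]);ey=np.array([-s,c])
h=X[(X[...,2]>.085)&(X[...,2]<.11)&(X[...,0]>.56)&(X[...,0]<.65)&(X[...,1]<0)&(X[...,1]>-.2)]
hc=np.array(cv2.minAreaRect((h[:,:2]*1000).astype(np.float32))[0])/1000; print('handle local',(hc-p[:2])@ex,(hc-p[:2])@ey)
E
```

```text
[ 0.5313 -0.0977  0.0398 -0.1753] -10.044883146111935 0.32671801019799707 1.0314019927905917
[ 0.5314 -0.0968  0.0286 -0.1753] -10.041310009351932 0.49979850469472176 1.54781626671533
bay 1 [ 0.5453 -0.018 ]
bay 2 [ 0.5383 -0.0574]
bay 3 [ 0.5314 -0.0968]
bay 4 [ 0.5244 -0.1361]
bay 5 [ 0.5174 -0.1755]
floor z 0.03768476653575947
floor z 0.03752540274373917
handle local 0.07707566634940334 0.00042699936335004185
```

```bash
cat >> h.py <<'E'
def cards(c):
    X=cloud(c);hsv=cv2.cvtColor(c['color'],cv2.COLOR_BGR2HSV)
    m=((hsv[...,2]>90)&(hsv[...,1]<70)&(X[...,2]<.035)&(X[...,2]>.003)&(X[...,0]>.3)&(X[...,1]>.05)).astype(np.uint8)
    n,l,st,ce=cv2.connectedComponentsWithStats(m); out=[]
    for i in range(1,n):
        P=X[l==i]
        if st[i,4]<150: continue
        rib=P[P[:,2]>.018]
        if len(rib)<20: continue
        (x,y),wh,a=cv2.minAreaRect((rib[:,:2]*1000).astype(np.float32))
        (_,bwh,_)=cv2.minAreaRect((P[:,:2]*1000).astype(np.float32))
        if max(bwh)>90 or max(bwh)<50: continue
        v=np.radians(a if wh[0]>wh[1] else a+90)   # long axis of rib
        ax=np.array([-np.sin(v),np.cos(v)]); o=np.array([x,y])/1000
        e=(P[:,:2]-o)@ax
        if -e.min()<e.max(): ax=-ax
        out.append((ce[i],o,np.degrees(np.arctan2(ax[1],ax[0])),np.median(rib[:,2]),wh,bwh))
    return out
E
python3 -m creep '[[0.97,-0.245,-0.16,0],[0.97,-0.245,-0.16,0],[0.97,-0.245,-0.16,0],[0.97,-0.245,-0.16,0],[0.97,-0.245,-0.16,0],[0.97,-0.245,-0.16,0],[0.97,-0.245,-0.16,0],[0.97,-0.245,-0.16,0],[0.97,-0.245,-0.16,0],[0.97,-0.245,-0.16,0],[1,-0.2,0,0],[0.5,-0.1,0,0]]'
python3 -m creep '[[0.5,-0.1,0,0],[0,0,0,0],[0,0,0,0]]'
python3 - <<'E'
from h import *
np.set_printoptions(precision=4,suppress=True)
w=cap('wrist','w6')
for x in cards(w): print(*x)
print(r.sense()['position'],r.sense()['joint_positions'])
cv2.imwrite('pics/w6b.png',cv2.resize(w['color'],(800,600),interpolation=cv2.INTER_CUBIC))
E
```

```text
time: 14.25
position: [0.5007, 0.2529, 0.29]
orientation: [[0.175, 0.984, -0.001], [0.984, -0.175, 0.001], [0.0, -0.001, -1.0]]
force: [0.2, 0.2, -0.2]
finger_gap: 0.5
gripper_force: 0.0
time: 14.5
position: [0.5003, 0.2655, 0.2897]
orientation: [[0.177, 0.984, -0.002], [0.984, -0.177, -0.001], [-0.001, -0.001, -1.0]]
force: [-0.3, 0.2, 0.6]
finger_gap: 0.503
gripper_force: 0.0
[237.3498  15.5894] [0.5114 0.4587] -92.22058868408203 0.026930940294707717 (18.87200164794922, 53.81913757324219) (21.017745971679688, 55.56254577636719)
[299.5892  71.5332] [0.5824 0.3703] -100.20783233642578 0.022140261806768535 (8.829781532287598, 25.898500442504883) (68.05887603759766, 28.43056297302246)
[201.1833 106.9542] [0.436  0.3542] 167.36021423339844 0.022083965925464244 (24.104896545410156, 9.82340145111084) (27.969926834106445, 68.55068969726562)
[263.64   167.6293] [0.511  0.2545] 113.12470436096191 0.021637459855615215 (26.107418060302734, 10.371889114379883) (27.87528419494629, 69.61866760253906)
[320.7504 203.6109] [0.593  0.1769] -47.3375587463379 0.021612451513708525 (25.814725875854492, 10.380829811096191) (27.99842643737793, 70.77337646484375)
[219.9758 219.7253] [0.4235 0.1737] -126.51927185058592 0.021402137689099432 (9.958032608032227, 25.36548614501953) (70.26071166992188, 27.82021713256836)
[422.7723 214.7624] [0.74   0.1372] 136.4494285583496 0.027111990689865917 (58.51811218261719, 23.34358787536621) (58.89651107788086, 25.156753540039062)
[0.5003 0.2648 0.2898] [16.4311 -0.5435 96.3509 -0.0215 84.2829 26.6652]
```

View pics/w6b.png

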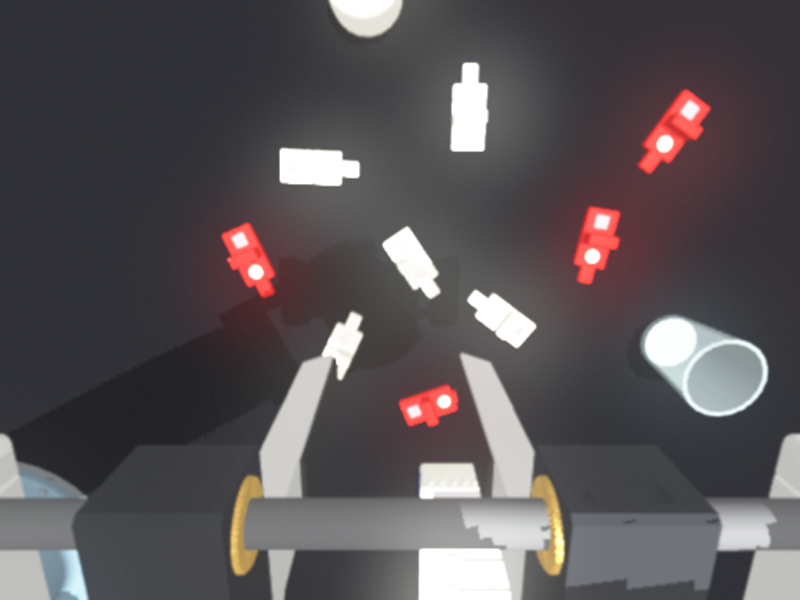

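```bash
python3 -m creep '[[0,0,0.7,0.0343],[0,0,0.7,0.0343],[0,0,0.7,0.0343],[0,0,0.7,0.0343],[0,0,0.7,0.0343],[0,0,0.7,0.0343],[0.06,0.85,0.1,0],[0.06,0.85,0.1,0],[0.06,0.85,0.1,0],[0.06,0.85,0.1,0],[0.05,0.85,0,0],[0,0,0,0]]' -0.2
python3 -m creep '[[0,0,0,0]]' 
cat > look.py <<'E'
from h import *
import sys
np.set_printoptions(precision=4,suppress=True)
w=cap('wrist',sys.argv[1]); s=r.sense(); p=s['position']; th=np.arctan2(*s['orientation'][[1,0],0])
print('tcp',p,'th',np.degrees(th),'q6',s['joint_positions'][5],'t',s['time'],'gap',s['finger_gap'])
cs=[(*x[:2],x[2],x[3],x[5]) for x in cards(w) if abs(max(x[5])-70)<8]
for x in cs: print(*x)
cs.sort(key=lambda x:np.linalg.norm(x[1]-p[:2])); x=cs[0]
tt=x[2]+90; turn=(np.degrees(th)-tt+180)%360-180; a=np.radians(tt)
d=x[1]-p[:2]; print('nearest: turn share',turn/180,'then dx,dy units',(d@[np.cos(a),np.sin(a)])/.03,(d@[np.sin(a),-np.cos(a)])/.03,'dz to .0105',(p[2]-.0105)/.03)
E
python3 look.py w7
```

```text
time: 15.55
position: [0.5956, 0.1729, 0.1525]
orientation: [[0.738, 0.674, 0.001], [0.674, -0.738, -0.001], [0.0, 0.002, -1.0]]
force: [-0.4, 0.5, 0.4]
finger_gap: 0.399
gripper_force: 0.0
time: 15.63
position: [0.5934, 0.1753, 0.1524]
orientation: [[0.737, 0.676, -0.001], [0.676, -0.737, -0.0], [-0.0, -0.0, -1.0]]
force: [-1.0, 0.3, -0.7]
finger_gap: 0.4
gripper_force: 0.0
tcp [0.5927 0.1763 0.1525] th 42.611242200859344 q6 53.45731470260867 t 15.6833 gap 0.4028578142083209
[92.1841 51.6927] [0.5832 0.3699] -99.34407043457031 0.022424237018568882 (71.05521392822266, 28.361942291259766)
[ 32.5077 175.2994] [0.4364 0.3537] 166.5982437133789 0.02219795881158615 (28.418794631958008, 71.60041809082031)
[150.9698 190.0512] [0.5115 0.2542] 113.65226364135742 0.022092591950252205 (28.438007354736328, 70.15995025634766)
[249.2815 181.8147] [0.5933 0.177 ] -47.428607940673835 0.02200273119093632 (28.103466033935547, 69.63541412353516)
nearest: turn share 0.00022138967518432967 then dx,dy units 0.030508543227545742 -0.0016693369033869046 dz to .0105 4.7316723573311705
```

```bash
python3 -m creep '[[0.03,0,1,0],[0,0,1,0],[0,0,1,0],[0,0,1,0],[0,0,0.5,0],[0,0,0.23,0],[0,0,0,0],[0,0,0,0]]'
python3 -m creep '[[0,0,0,0],[0,0,0,0],[0,0,0,0],[0,0,0,0],[0,0,0,0],[0,0,0,0],[0,0,-0.3,0],[0,0,-0.7,0],[0,0,-1,0],[0,0,-1,0],[0,0,-0.6,0],[0,0,0,0]]' -1 30
```

```text
time: 16.35
position: [0.5933, 0.1785, 0.0115]
orientation: [[0.734, 0.679, 0.001], [0.679, -0.734, 0.0], [0.001, 0.0, -1.0]]
force: [0.7, 0.7, -0.2]
finger_gap: 0.399
gripper_force: 0.0
time: 17.35
position: [0.5967, 0.1784, 0.1248]
orientation: [[0.735, 0.678, 0.01], [0.678, -0.735, 0.001], [0.008, 0.006, -1.0]]
force: [0.5, -0.3, 0.6]
finger_gap: 0.102
gripper_force: 30.0
```

```bash
cat > held.py <<'E'
from h import *
import sys
np.set_printoptions(precision=4,suppress=True)
bay=int(sys.argv[1]); w=cap('wrist','h%d%s'%(bay,sys.argv[2])); s=r.sense(); p=s['position']; th=np.arctan2(*s['orientation'][[1,0],0])
print('tcp',p,'th',np.degrees(th),'q6',s['joint_positions'][5],'t',s['time'],'gap',s['finger_gap'])
X=cloud(w)-p; xt=np.array([np.cos(th),np.sin(th)]);yt=np.array([np.sin(th),-np.cos(th)])
a=X[...,:2]@xt;b=X[...,:2]@yt;z=X[...,2]
m=(z>-.014)&(z<-.001)&(abs(a)<.04)&(abs(b)<.06)
q=np.c_[a[m],b[m]]*1000; print(len(q),'z',np.median(z[m]),'along rib',q[:,0].min(),q[:,0].max(),'across (card x=tool y)',q[:,1].min(),q[:,1].max(),cv2.minAreaRect(q.astype(np.float32)) if len(q)>5 else '')
ps=np.radians(-10.0);B=np.array([.5313,-.0972])+(.12-.04*bay)*np.array([-np.sin(ps),np.cos(ps)])
t=np.radians(80.0);d=B-p[:2];print('turn',(np.degrees(th)-80)/180,'dx,dy',(d@[np.cos(t),np.sin(t)])/.03,(d@[np.sin(t),-np.cos(t)])/.03,'dz to .051',(p[2]-.051)/.03)
E
python3 -m creep '[[0,0,0,-0.0347],[0,0,0,-0.0347],[0,0,0,-0.0347],[0,0,0,-0.0347],[0,0,0,-0.0347],[0,0,0,-0.0347],[-0.93,-0.035,0,0],[-0.93,-0.035,0,0],[-0.93,-0.035,0,0],[-0.93,-0.035,0,0],[-0.93,-0.035,0,0],[-0.93,-0.035,0,0]]'
python3 -m creep '[[-0.93,-0.035,0,0],[-0.93,-0.035,0,0],[-0.93,-0.035,0,0],[-0.93,-0.035,0,0],[-0.93,-0.035,0,0],[-0.93,-0.035,0,0],[-0.93,-0.035,0,0],[0,0,0,0],[0,0,0,0]]'
python3 held.py 5 a; cp pics/h5a.png pics/f.png
```

```text
time: 18.35
position: [0.5572, 0.013, 0.1174]
orientation: [[0.17, 0.985, -0.002], [0.985, -0.17, 0.0], [0.0, -0.002, -1.0]]
force: [-0.5, -0.2, -0.8]
finger_gap: 0.102
gripper_force: 30.0
time: 19.1
position: [0.5172, -0.1778, 0.1177]
orientation: [[0.173, 0.985, -0.002], [0.985, -0.173, 0.001], [0.001, -0.002, -1.0]]
force: [-0.2, -0.2, 0.0]
finger_gap: 0.101
gripper_force: 30.0
tcp [ 0.5174 -0.1769  0.1177] th 80.13259111270939 q6 -20.908067333990044 t 19.15 gap 0.10376954336991161
2271 z -0.005579683733936705 along rib -16.342993793979684 12.1322298676541 across (card x=tool y) -43.40323783164187 26.760495827000803 ((-2.007817268371582, -8.321361541748047), (28.31734848022461, 70.15185546875), 0.318066269159317)
turn 0.000736617292829954 dx,dy 0.029072415677053588 -0.003855704845991197 dz to .051 2.2248425267763494
```

View pics/f.png

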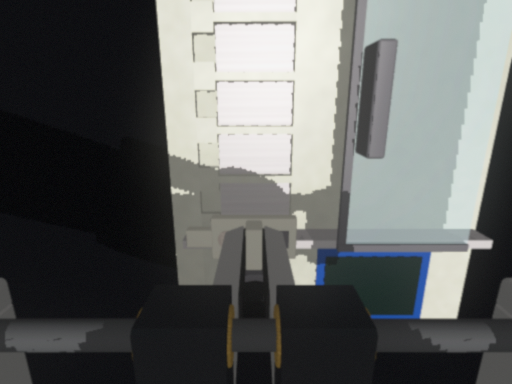

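```bash
python3 -m creep '[[0.1,0,0,0],[0,0,0.7,0],[0,0,0.7,0],[0,0,0.4,0],[0,0,0.2,0],[0,0,0.12,0],[0,0,0.1,0],[0,0,0,0],[0,0,0,0]]'
python3 - <<'E'
from h import *
s=r.sense();print(s['position'],s['force'],s['finger_gap'])
E
```

```text
time: 19.9
position: [0.5192, -0.1745, 0.053]
orientation: [[0.17, 0.985, 0.001], [0.985, -0.17, -0.001], [-0.0, 0.001, -1.0]]
force: [0.2, 0.4, -0.0]
finger_gap: 0.104
gripper_force: 30.0
[ 0.5191957  -0.17447924  0.05304179] [ 0.22638145  0.43577542 -0.04349491] 0.1041120263963229
```

```bash
python3 -m creep '[[0,-0.03,0.05,0],[0,0,0.05,0],[0,0,0,0],[0,0,0,0]]'
python3 -m creep '[[0,0,0,0],[0,0,0,0],[0,0,0,0],[0,0,0,0],[0,0,0,0],[0,0,0,0],[0,0,-0.3,0],[0,0,-0.7,0],[0,0,-1,0],[0,0,-1,0],[0,0,-0.5,0],[0,0,0,0]]' -0.2
cat > seat.py <<'E'
from h import *
import sys
np.set_printoptions(precision=4,suppress=True)
bays=[int(x) for x in sys.argv[2:]]; w=cap('wrist',sys.argv[1]); X=cloud(w); hsv=cv2.cvtColor(w['color'],cv2.COLOR_BGR2HSV); s=r.sense(); print('tcp',s['position'],s['time'],np.degrees(np.arctan2(*s['orientation'][[1,0],0])))
ps=np.radians(-10.0);ey=np.array([-np.sin(ps),np.cos(ps)]);ex=np.array([np.cos(ps),np.sin(ps)])
for bay in bays:
    B=np.array([.5313,-.0972])+(.12-.04*bay)*ey
    a=(X[...,:2]-B)@ex;b=(X[...,:2]-B)@ey;z=X[...,2]
    rib=(abs(a)<.02)&(abs(b)<.0195)&(z>.0545)&(z<.075)
    q=np.c_[a[rib],b[rib]]*1000; print(bay,'rib',len(q),np.median(z[rib]),cv2.minAreaRect(q.astype(np.float32)) if len(q)>5 else '')
    for n,m in(('rear',(a>.012)&(a<.024)&(abs(b)<.01)),('front',(a<-.012)&(a>-.024)&(abs(b)<.01)),('tab',(a<-.031)&(a>-.04)&(abs(b)<.004)),('deck',(abs(a)>.04)&(abs(a)<.045)&(abs(b)<.015))): print('  ',n,np.median(z[m]))
E
python3 seat.py s5 5
```

```text
time: 20.23
position: [0.5182, -0.1744, 0.0503]
orientation: [[0.17, 0.985, 0.001], [0.985, -0.17, -0.001], [-0.0, 0.001, -1.0]]
force: [-1.8, 0.9, 6.1]
finger_gap: 0.1
gripper_force: 30.0
time: 21.23
position: [0.5204, -0.1755, 0.1595]
orientation: [[0.17, 0.985, 0.008], [0.985, -0.17, -0.005], [-0.003, 0.008, -1.0]]
force: [0.9, 0.5, 0.3]
finger_gap: 0.401
gripper_force: 0.0
tcp [ 0.519  -0.1748  0.1568] 21.2833 80.19366412765196
5 rib 307 0.060893193380964605 ((0.12348365783691406, 0.9826745986938477), (9.298940658569336, 25.392730712890625), 0.15174932777881622)
   rear 0.21733756287229922
   front 0.21471278698638357
   tab 0.044961723082539845
   deck 0.042904067867648804
```

```bash
python3 -m creep '[[0.937,-0.179,0,0],[0.937,-0.179,0,0],[0.937,-0.179,0,0],[0.937,-0.179,0,0],[0.937,-0.179,0,0],[0.937,-0.179,0,0],[0.937,-0.179,0,0],[0.937,-0.179,0,0],[0.937,-0.179,0,0],[0.937,-0.179,0,0],[0.937,-0.179,0,0],[0.937,-0.179,0,0]]'
python3 -m creep '[[0.937,-0.179,0,0],[0.937,-0.179,0,0],[0.937,-0.179,0,0],[0,0,0,-0.038],[0,0,0,-0.038],[0,0,0,-0.038],[0,0,0,-0.038],[0,0,0,-0.038],[0,0,0,-0.038],[0,0,0,-0.038],[0,0,0,-0.038],[0,0,0,-0.038]]'
python3 -m creep '[[0,0,0,-0.038],[0,0,0,-0.038],[0,0,0,-0.038],[0,0,0,-0.038],[0,0,0,-0.038],[0,0,0,-0.038],[0,0,0,-0.038],[0,0,0,-0.038],[0,0,0,-0.038],[0,0,0,0],[0,0,0,0]]'
python3 look.py w8
```

```text
time: 22.28
position: [0.5102, 0.1706, 0.1522]
orientation: [[0.17, 0.985, -0.003], [0.985, -0.17, -0.0], [-0.001, -0.003, -1.0]]
force: [0.5, -0.2, 0.5]
finger_gap: 0.396
gripper_force: 0.0
time: 23.28
position: [0.5089, 0.2548, 0.152]
orientation: [[-0.789, 0.614, -0.004], [0.614, 0.789, -0.001], [0.002, -0.003, -1.0]]
force: [0.8, 0.4, -0.5]
finger_gap: 0.398
gripper_force: 0.0
time: 24.2
position: [0.5092, 0.2549, 0.1527]
orientation: [[-0.92, -0.393, -0.003], [-0.393, 0.92, -0.001], [0.003, 0.0, -1.0]]
force: [-0.5, 0.0, -0.3]
finger_gap: 0.4
gripper_force: 0.0
tcp [0.5094 0.2549 0.153 ] th -156.85049439737932 q6 -97.96924108611987 t 24.25 gap 0.3998374517897869
[212.3339  75.3775] [0.424  0.1731] -124.62147521972655 0.02195486115476422 (69.93093872070312, 28.002836227416992)
[366.5366 159.5287] [0.4362 0.3538] 167.3768539428711 0.02234002038580435 (28.438762664794922, 69.72896575927734)
[248.8517 184.9045] [0.5113 0.2546] 113.1907367706299 0.022003208361493776 (27.996091842651367, 69.66117095947266)
nearest: turn share -0.00022906204449542304 then dx,dy units -0.054221339044554936 -0.03440023688002214 dz to .0105 4.75014324504269
```

```bash
python3 -m creep '[[-0.054,-0.034,1,0],[0,0,1,0],[0,0,1,0],[0,0,1,0],[0,0,0.5,0],[0,0,0.25,0],[0,0,0,0],[0,0,0,0]]'
python3 -m creep '[[0,0,0,0],[0,0,0,0],[0,0,0,0],[0,0,0,0],[0,0,0,0],[0,0,0,0],[0,0,-0.3,0],[0,0,-0.7,0],[0,0,-1,0],[0,0,-1,0],[0,0,-0.6,0],[0,0,0,0]]' -1 30
python3 -m creep '[[0,0,0,0.038],[0,0,0,0.038],[0,0,0,0.038],[0,0,0,0.038],[0,0,0,0.038],[0,0,0,0.038],[0,0,0,0.038],[0,0,0,0.038],[0,0,0,0.038],[0,0,0,0.038],[0,0,0,0.038],[0,0,0,0.038]]'
python3 -m creep '[[0,0,0,0.038],[0,0,0,0.038],[0,0,0,0.038],[0,0,0,0.038],[0,0,0,0.038],[0,0,0,0.038],[-0.982,0.208,0,0],[-0.982,0.208,0,0],[-0.982,0.208,0,0],[-0.982,0.208,0,0],[-0.982,0.208,0,0],[-0.982,0.208,0,0]]'
python3 -m creep '[[-0.982,0.208,0,0],[-0.982,0.208,0,0],[-0.982,0.208,0,0],[-0.982,0.208,0,0],[-0.982,0.208,0,0],[-0.982,0.208,0,0],[-0.982,0.208,0,0],[0,0,0,0],[0,0,0,0],[0,0,0,0]]'
python3 held.py 4 a
```

```text
time: 24.92
position: [0.5125, 0.255, 0.0121]
orientation: [[-0.919, -0.395, 0.001], [-0.395, 0.919, 0.0], [-0.001, -0.0, -1.0]]
force: [0.7, -0.0, 0.5]
finger_gap: 0.4
gripper_force: 0.0
time: 25.92
position: [0.5152, 0.2558, 0.1253]
orientation: [[-0.918, -0.396, 0.009], [-0.396, 0.918, 0.002], [-0.009, -0.001, -1.0]]
force: [-0.3, 1.1, 0.0]
finger_gap: 0.103
gripper_force: 30.0
time: 26.92
position: [0.5111, 0.2545, 0.1182]
orientation: [[-0.513, 0.858, -0.002], [0.858, 0.513, -0.001], [0.001, -0.002, -1.0]]
force: [0.4, 1.0, 0.1]
finger_gap: 0.102
gripper_force: 30.0
time: 27.92
position: [0.5177, 0.073, 0.1184]
orientation: [[0.17, 0.985, -0.002], [0.985, -0.17, 0.0], [-0.0, -0.002, -1.0]]
force: [-0.4, 0.1, -0.8]
finger_gap: 0.102
gripper_force: 30.0
time: 28.75
position: [0.526, -0.1356, 0.1187]
orientation: [[0.171, 0.985, -0.002], [0.985, -0.171, 0.001], [0.001, -0.002, -1.0]]
force: [-0.0, 0.4, -0.5]
finger_gap: 0.102
gripper_force: 30.0
tcp [ 0.5261 -0.1352  0.1189] th 80.23513237550043 q6 -16.622159914233816 t 28.8 gap 0.10486962502351219
2423 z -0.006665862973222997 along rib -13.868185129246854 14.328096343490635 across (card x=tool y) -43.250302569772316 26.691859530974835 ((0.24817943572998047, -8.265159606933594), (28.094039916992188, 69.97579956054688), 0.13068358600139618)
turn 0.001306290975002374 dx,dy -0.05578181347711946 -0.05053479897100083 dz to .051 2.2622352983023575
```

```bash
python3 -m creep '[[-0.06,-0.05,0,0],[0,0,0.7,0],[0,0,0.7,0],[0,0,0.4,0],[0,0,0.25,0],[0,0,0.13,0],[0,0,0.06,0],[0,0,0.04,0],[0,0,0,0],[0,0,0,0],[0,0,0,0]]'
python3 - <<'E'
from h import *
s=r.sense();print(s['position'],s['force'],s['finger_gap'])
E
```

```text
time: 29.72
position: [0.5255, -0.1381, 0.0521]
orientation: [[0.17, 0.985, 0.001], [0.985, -0.17, -0.001], [-0.0, 0.001, -1.0]]
force: [-0.5, -0.6, -0.7]
finger_gap: 0.103
gripper_force: 30.0
[ 0.52546715 -0.13814554  0.05207709] [-0.54545254 -0.5627649  -0.71042507] 0.10301235557836379
```

```bash
python3 -m creep '[[0.03,-0.04,0.04,0],[0,0,0.03,0],[0,0,0,0],[0,0,0,0]]'
python3 -m creep '[[0,0,0,0],[0,0,0,0],[0,0,0,0],[0,0,0,0],[0,0,0,0],[0,0,0,0],[0,0,-0.3,0],[0,0,-0.7,0],[0,0,-1,0],[0,0,-1,0],[0,0,-0.5,0],[0,0,0,0]]' -0.2
python3 seat.py s4 4 5
```

```text
time: 30.05
position: [0.5249, -0.1375, 0.0512]
orientation: [[0.17, 0.985, 0.002], [0.985, -0.17, -0.001], [-0.001, 0.002, -1.0]]
force: [-3.2, 0.3, 8.7]
finger_gap: 0.104
gripper_force: 30.0
time: 31.05
position: [0.5267, -0.1381, 0.1595]
orientation: [[0.17, 0.985, 0.008], [0.985, -0.17, -0.004], [-0.003, 0.009, -1.0]]
force: [-0.2, -0.4, 0.5]
finger_gap: 0.4
gripper_force: 0.0
tcp [ 0.5253 -0.1374  0.1568] 31.1 80.19707140806413
4 rib 305 0.060765383959526964 ((0.7168936729431152, 0.012522697448730469), (9.3268461227417, 25.699981689453125), 0.33239537477493286)
   rear 0.21842543650720175
   front 0.21660316718615213
   tab 0.04479411179603865
   deck 0.04271812043804393
5 rib 274 0.06073320546802674 ((-1.5648655891418457, 2.547636032104492), (8.671069145202637, 26.412822723388672), 0.01221050601452589)
   rear 0.04503944736201754
   front 0.04506627782045286
   tab 0.04466338668377015
   deck 0.0430065491168202
```

```bash
python3 -m creep '[[1,-0.057,0,0],[1,-0.057,0,0],[1,-0.057,0,0],[1,-0.057,0,0],[1,-0.057,0,0],[1,-0.057,0,0],[1,-0.057,0,0],[1,-0.057,0,0],[1,-0.057,0,0],[1,-0.057,0,0],[1,-0.057,0,0],[1,-0.057,0,0]]'
python3 -m creep '[[1,-0.057,0,0],[1,-0.057,0,0],[1,-0.057,0,0],[1,-0.057,0,0],[1,-0.057,0,0],[0,0,0,0.0385],[0,0,0,0.0385],[0,0,0,0.0385],[0,0,0,0.0385],[0,0,0,0.0385],[0,0,0,0.0385],[0,0,0,0.0385]]'
python3 -m creep '[[0,0,0,0.0385],[0,0,0,0.0385],[0,0,0,0.0385],[0,0,0,0.0385],[0,0,0,0.0385],[0,0,0,0.0385],[0,0,0,0],[0,0,0,0]]'
python3 look.py w9
```

```text
time: 32.1
position: [0.5637, 0.2227, 0.152]
orientation: [[0.17, 0.985, -0.004], [0.985, -0.17, -0.001], [-0.001, -0.003, -1.0]]
force: [-0.0, -1.3, 0.5]
finger_gap: 0.399
gripper_force: 0.0
time: 33.1
position: [0.581, 0.3702, 0.1516]
orientation: [[0.854, 0.52, -0.004], [0.52, -0.854, -0.002], [-0.004, -0.001, -1.0]]
force: [-0.9, -0.3, 0.2]
finger_gap: 0.397
gripper_force: 0.0
time: 33.77
position: [0.5813, 0.3703, 0.1523]
orientation: [[0.986, -0.169, -0.003], [-0.169, -0.986, -0.001], [-0.003, 0.002, -1.0]]
force: [-0.1, -1.2, -0.9]
finger_gap: 0.401
gripper_force: 0.0
tcp [0.5815 0.3704 0.1527] th -9.735898686336197 q6 122.82960722749486 t 33.8167 gap 0.4065569549104997
[248.7717 180.7399] [0.5834 0.3705] -99.88814544677736 0.022197827083105193 (69.269287109375, 27.982677459716797)
[283.7941 296.5266] [0.4376 0.3573] 170.60034942626956 0.02198028748703218 (71.7908706665039, 25.739904403686523)
[437.7709 281.3858] [0.4243 0.1742] -126.5295448303223 0.021416663242506684 (71.1739501953125, 28.32283592224121)
nearest: turn share 0.0008458153357842156 then dx,dy units 0.06121790658625783 -0.01654201030831075 dz to .0105 4.739651480349995
```

```bash
python3 -m creep '[[0.05,-0.017,1,0],[0,0,1,0],[0,0,1,0],[0,0,1,0],[0,0,0.5,0],[0,0,0.25,0],[0,0,0,0],[0,0,0,0]]'
python3 -m creep '[[0,0,0,0],[0,0,0,0],[0,0,0,0],[0,0,0,0],[0,0,0,0],[0,0,0,0],[0,0,-0.3,0],[0,0,-0.7,0],[0,0,-1,0],[0,0,-1,0],[0,0,-0.6,0],[0,0,0,0]]' -1 30
python3 -m creep '[[0,0,0,-0.0385],[0,0,0,-0.0385],[0,0,0,-0.0385],[0,0,0,-0.0385],[0,0,0,-0.0385],[0,0,0,-0.0385],[0,0,0,-0.0385],[0,0,0,-0.0385],[0,0,0,-0.0385],[0,0,0,-0.0385],[0,0,0,-0.0385],[0,0,0,-0.0385]]'
python3 -m creep '[[0,0,0,-0.0385],[-0.979,0.063,0,0],[-0.979,0.063,0,0],[-0.979,0.063,0,0],[-0.979,0.063,0,0],[-0.979,0.063,0,0],[-0.979,0.063,0,0],[-0.979,0.063,0,0],[-0.979,0.063,0,0],[-0.979,0.063,0,0],[-0.979,0.063,0,0],[-0.979,0.063,0,0]]'
python3 -m creep '[[-0.979,0.063,0,0],[-0.979,0.063,0,0],[-0.979,0.063,0,0],[-0.979,0.063,0,0],[-0.979,0.063,0,0],[0,0,0,0],[0,0,0,0],[0,0,0,0]]'
python3 held.py 3 a
```

```text
time: 34.48
position: [0.5847, 0.3714, 0.0129]
orientation: [[0.985, -0.171, 0.002], [-0.171, -0.985, 0.001], [0.002, -0.001, -1.0]]
force: [0.0, -0.9, 0.9]
finger_gap: 0.399
gripper_force: 0.0
time: 35.48
position: [0.5869, 0.3724, 0.1263]
orientation: [[0.985, -0.172, 0.009], [-0.172, -0.985, 0.004], [0.008, -0.006, -1.0]]
force: [0.2, -0.5, 1.8]
finger_gap: 0.104
gripper_force: 30.0
time: 36.48
position: [0.5828, 0.3705, 0.1179]
orientation: [[0.282, 0.959, -0.003], [0.959, -0.282, -0.001], [-0.002, -0.002, -1.0]]
force: [-0.2, -0.8, -1.0]
finger_gap: 0.103
gripper_force: 30.0
time: 37.48
position: [0.5479, 0.0478, 0.1183]
orientation: [[0.17, 0.985, -0.002], [0.985, -0.17, 0.0], [-0.0, -0.002, -1.0]]
force: [0.8, 0.6, 0.2]
finger_gap: 0.101
gripper_force: 30.0
time: 38.15
position: [0.5329, -0.0966, 0.1188]
orientation: [[0.171, 0.985, -0.002], [0.985, -0.171, 0.001], [0.001, -0.002, -1.0]]
force: [-0.3, 0.5, 0.2]
finger_gap: 0.102
gripper_force: 30.0
tcp [ 0.5331 -0.0962  0.119 ] th 80.23747696524255 q6 -12.483641541755432 t 38.2 gap 0.10242709131294121
2308 z -0.006704327690464848 along rib -15.255434340815 13.02577773539148 across (card x=tool y) -43.48017178995803 26.659073850074996 ((-1.1143178939819336, -8.410469055175781), (28.281005859375, 70.1395034790039), 0.001022149226628244)
turn 0.0013193164735697217 dx,dy -0.04225221804838101 -0.05195349439275077 dz to .051 2.2663406500851635
```

```bash
python3 -m creep '[[0.01,-0.06,0,0],[0,0,0.7,0],[0,0,0.7,0],[0,0,0.4,0],[0,0,0.25,0],[0,0,0.13,0],[0,0,0.06,0],[0,0,0.06,0],[0,0,0.03,0],[0,0,0,0],[0,0,0,0]]'
python3 - <<'E'
from h import *
s=r.sense();print(s['position'],s['force'],s['finger_gap'])
E
```

```text
time: 39.12
position: [0.5325, -0.0968, 0.0513]
orientation: [[0.17, 0.985, 0.001], [0.985, -0.17, -0.0], [-0.0, 0.001, -1.0]]
force: [-3.1, 1.8, 6.3]
finger_gap: 0.099
gripper_force: 30.0
[ 0.53250863 -0.09677101  0.05134996] [-3.10809106  1.81623684  6.27232051] 0.0990380098581369
```

```bash
python3 -m creep '[[0,0,0,0],[0,0,0,0],[0,0,0,0],[0,0,0,0],[0,0,0,0],[0,0,0,0],[0,0,-0.3,0],[0,0,-0.7,0],[0,0,-1,0],[0,0,-1,0],[0,0,-0.5,0],[0,0,0,0]]' -0.2
python3 seat.py s3 3 4 5
python3 -m creep '[[0.95,-0.38,0,0],[0.95,-0.38,0,0],[0.95,-0.38,0,0],[0.95,-0.38,0,0],[0.95,-0.38,0,0],[0.95,-0.38,0,0],[0.95,-0.38,0,0],[0.95,-0.38,0,0],[0.95,-0.38,0,0],[0.95,-0.38,0,0],[0.95,-0.38,0,0],[0.95,-0.38,0,0]]'
python3 -m creep '[[0.95,-0.38,0,0],[0.95,-0.38,0,0],[0.95,-0.38,0,0],[0,0,0,-0.0378],[0,0,0,-0.0378],[0,0,0,-0.0378],[0,0,0,-0.0378],[0,0,0,-0.0378],[0,0,0,-0.0378],[0,0,0,-0.0378],[0,0,0,-0.0378],[0,0,0,-0.0378]]'
python3 -m creep '[[0,0,0,-0.0378],[0,0,0,-0.0378],[0,0,0,-0.0378],[0,0,0,-0.0378],[0,0,0,-0.0378],[0,0,0,-0.0378],[0,0,0,-0.0378],[0,0,0,-0.0378],[0,0,0,-0.0378],[0,0,0,-0.0378],[0,0,0,-0.0378],[0,0,0,-0.0378]]'
python3 -m creep '[[0,0,0,-0.0378],[0,0,0,-0.0378],[0,0,0,-0.0378],[0,0,0,-0.0378],[0,0,0,-0.0378],[0,0,0,0],[0,0,0,0]]'
python3 look.py w10
```

```text
time: 40.12
position: [0.5346, -0.0977, 0.1601]
orientation: [[0.17, 0.985, 0.008], [0.985, -0.17, -0.003], [-0.002, 0.009, -1.0]]
force: [0.3, -0.2, 0.2]
finger_gap: 0.402
gripper_force: 0.0
tcp [ 0.5332 -0.0972  0.1573] 40.1667 80.19270253532082
3 rib 310 0.06082681260739753 ((0.6402783393859863, -0.02293872833251953), (9.325616836547852, 25.752979278564453), 0.18256708979606628)
   rear 0.21855646920920135
   front 0.21647535354541508
   tab 0.045034380425486575
   deck 0.04281776422602193
4 rib 264 0.060692492692602545 ((0.17807722091674805, 0.15116405487060547), (8.732110023498535, 25.756460189819336), 0.10307113826274872)
   rear 0.044957990339441645
   front 0.04509159098503246
   tab 0.04468480681715492
   deck 0.04266505680218352
5 rib 258 0.060573827998325835 ((-1.8078384399414062, 2.9123525619506836), (9.01520824432373, 26.06894874572754), 0.09988199919462204)
   rear 0.04484459022635856
   front 0.04501178015073096
   tab nan
   deck nan
time: 41.17
position: [0.4534, 0.2647, 0.1528]
orientation: [[0.17, 0.985, -0.003], [0.985, -0.17, -0.001], [-0.002, -0.003, -1.0]]
forc
[... 247 characters left out ...]
0.0
time: 43.17
position: [0.4349, 0.3531, 0.1526]
orientation: [[-0.726, -0.687, -0.003], [-0.687, 0.726, -0.002], [0.004, 0.001, -1.0]]
force: [-0.3, 0.4, 0.3]
finger_gap: 0.404
gripper_force: 0.0
time: 43.75
position: [0.4352, 0.3532, 0.1533]
orientation: [[-0.226, -0.974, -0.003], [-0.974, 0.226, -0.001], [0.002, 0.002, -1.0]]
force: [0.1, -0.2, -0.6]
finger_gap: 0.401
gripper_force: 0.0
tcp [0.4354 0.3534 0.1536] th -103.06777012310609 q6 -139.45570895707488 t 43.8 gap 0.4002778053386605
[248.9705 184.0033] [0.436  0.3544] 166.6802215576172 0.022260110209135542 (27.750064849853516, 69.00392150878906)
nearest: turn share 0.001400046218204112 then dx,dy units -0.03665615846431184 -0.01086673767316858 dz to .0105 4.769705290883596
  return _methods._mean(a, axis=axis, dtype=dtype,
  ret = ret.dtype.type(ret / rcount)
```

```bash
python3 -m creep '[[-0.04,-0.01,1,0],[0,0,1,0],[0,0,1,0],[0,0,1,0],[0,0,0.5,0],[0,0,0.27,0],[0,0,0,0],[0,0,0,0]]'
python3 -m creep '[[0,0,0,0],[0,0,0,0],[0,0,0,0],[0,0,0,0],[0,0,0,0],[0,0,0,0],[0,0,-0.3,0],[0,0,-0.7,0],[0,0,-1,0],[0,0,-1,0],[0,0,-0.6,0],[0,0,0,0]]' -1 30
python3 -m creep '[[0,0,0,0.0378],[0,0,0,0.0378],[0,0,0,0.0378],[0,0,0,0.0378],[0,0,0,0.0378],[0,0,0,0.0378],[0,0,0,0.0378],[0,0,0,0.0378],[0,0,0,0.0378],[0,0,0,0.0378],[0,0,0,0.0378],[0,0,0,0.0378]]'
python3 -m creep '[[0,0,0,0.0378],[0,0,0,0.0378],[0,0,0,0.0378],[0,0,0,0.0378],[0,0,0,0.0378],[0,0,0,0.0378],[0,0,0,0.0378],[0,0,0,0.0378],[0,0,0,0.0378],[0,0,0,0.0378],[0,0,0,0.0378],[0,0,0,0.0378]]'
python3 -m creep '[[0,0,0,0.0378],[0,0,0,0.0378],[-0.924,0.41,0,0],[-0.924,0.41,0,0],[-0.924,0.41,0,0],[-0.924,0.41,0,0],[-0.924,0.41,0,0],[-0.924,0.41,0,0],[-0.924,0.41,0,0],[-0.924,0.41,0,0],[-0.924,0.41,0,0],[-0.924,0.41,0,0]]'
python3 -m creep '[[-0.924,0.41,0,0],[-0.924,0.41,0,0],[-0.924,0.41,0,0],[-0.924,0.41,0,0],[0,0,0,0],[0,0,0,0],[0,0,0,0]]'
python3 held.py 2 a
```

```text
time: 44.47
position: [0.4369, 0.355, 0.0119]
orientation: [[-0.224, -0.975, 0.0], [-0.975, 0.224, 0.0], [-0.0, -0.0, -1.0]]
force: [-0.2, 1.0, 0.8]
finger_gap: 0.399
gripper_force: 0.0
time: 45.47
position: [0.4396, 0.3564, 0.1253]
orientation: [[-0.223, -0.975, 0.008], [-0.975, 0.223, 0.004], [-0.006, -0.007, -1.0]]
force: [0.7, 0.9, 0.6]
finger_gap: 0.102
gripper_force: 30.0
time: 46.47
position: [0.4357, 0.3543, 0.1182]
orientation: [[-0.996, 0.085, -0.002], [0.085, 0.996, -0.001], [0.002, -0.001, -1.0]]
force: [0.6, 0.2, -0.5]
finger_gap: 0.104
gripper_force: 30.0
time: 47.47
position: [0.4358, 0.3543, 0.1182]
orientation: [[-0.06, 0.998, -0.002], [0.998, 0.06, -0.001], [-0.001, -0.002, -1.0]]
force: [0.5, 0.0, -0.3]
finger_gap: 0.104
gripper_force: 30.0
time: 48.47
position: [0.5098, 0.0593, 0.1185]
orientation: [[0.17, 0.985, -0.002], [0.985, -0.17, 0.0], [-0.0, -0.002, -1.0]]
force: [-0.2, 0.2, 0.0]
finger_gap: 0.102
gripper_force: 30.0
time: 49.05
position: [0.5393, -0.0563, 0.1187]
orientation: [[0.17, 0.985, -0.002], [0.985, -0.17, 0.001], [0.001, -0.002, -1.0]]
force: [0.1, -0.1, -0.2]
finger_gap: 0.104
gripper_force: 30.0
tcp [ 0.5394 -0.0558  0.1188] th 80.23832852465264 q6 -8.144599725817397 t 49.1 gap 0.10701410015459088
2427 z -0.0066426375067728805 along rib -14.183190746703856 14.255943491303116 across (card x=tool y) -43.31660607708694 26.746569746542033 ((0.0780029296875, -8.266021728515625), (70.08812713623047, 28.325233459472656), 89.69258880615234)
turn 0.0013240473591813562 dx,dy -0.07162680082463056 -0.0255186428033027 dz to .051 2.2610549735756686
```

```bash
python3 -m creep '[[-0.06,-0.04,0,0],[0,0,0.7,0],[0,0,0.7,0],[0,0,0.4,0],[0,0,0.25,0],[0,0,0.13,0],[0,0,0.06,0],[0,0,0.06,0],[0,0,0.03,0],[0,0,0,0],[0,0,0,0]]'
python3 - <<'E'
from h import *
s=r.sense();print(s['position'],s['force'],s['finger_gap'])
E
```

```text
time: 50.02
position: [0.5395, -0.0586, 0.0513]
orientation: [[0.17, 0.985, 0.001], [0.985, -0.17, -0.0], [0.0, 0.001, -1.0]]
force: [-1.6, 1.4, 5.7]
finger_gap: 0.104
gripper_force: 30.0
[ 0.53950087 -0.05855784  0.05126632] [-1.63049643  1.40014174  5.71504078] 0.104345010408186
```

```bash
python3 -m creep '[[0,0,0,0],[0,0,0,0],[0,0,0,0],[0,0,0,0],[0,0,0,0],[0,0,0,0],[0,0,-0.3,0],[0,0,-0.7,0],[0,0,-1,0],[0,0,-1,0],[0,0,-0.5,0],[0,0,0,0]]' -0.2
python3 seat.py s2 2 3 4 2>/dev/null
python3 -m creep '[[0.777,-0.567,0,0],[0.777,-0.567,0,0],[0.777,-0.567,0,0],[0.777,-0.567,0,0],[0.777,-0.567,0,0],[0.777,-0.567,0,0],[0.777,-0.567,0,0],[0.777,-0.567,0,0],[0.777,-0.567,0,0],[0,0,0,0.0381],[0,0,0,0.0381],[0,0,0,0.0381]]'
python3 -m creep '[[0,0,0,0.0381],[0,0,0,0.0381],[0,0,0,0.0381],[0,0,0,0.0381],[0,0,0,0.0381],[0,0,0,0.0381],[0,0,0,0.0381],[0,0,0,0.0381],[0,0,0,0.0381],[0,0,0,0.0381],[0,0,0,0.0381],[0,0,0,0.0381]]'
python3 -m creep '[[0,0,0,0.0381],[0,0,0,0.0381],[0,0,0,0],[0,0,0,0],[0,0,0,0]]'
python3 look.py w11
```

```text
time: 51.02
position: [0.5416, -0.0593, 0.1601]
orientation: [[0.17, 0.985, 0.009], [0.985, -0.17, -0.003], [-0.001, 0.009, -1.0]]
force: [0.9, -0.6, 0.8]
finger_gap: 0.4
gripper_force: 0.0
tcp [ 0.5402 -0.0589  0.1574] 51.0667 80.1947150462822
2 rib 312 0.06075449381783071 ((0.918205738067627, 0.09417438507080078), (9.32298469543457, 25.781522750854492), 0.19479872286319733)
   rear 0.21915908738468382
   front 0.21685527436358806
   tab 0.04490014059678718
   deck 0.04274038526732732
3 rib 289 0.06055831932932748 ((1.0169987678527832, 0.1742095947265625), (25.791032791137695, 9.703977584838867), 89.82664489746094)
   rear 0.045003873444974835
   front 0.04516196509299375
   tab 0.04468887823184156
   deck 0.04256233935853737
4 rib 260 0.060617288859454 ((0.4676828384399414, -0.21960163116455078), (9.062438011169434, 26.671558380126953), 0.09660615772008896)
   rear 0.04496716150782218
   front 0.04498762887471203
   tab nan
   deck 0.04266648343596913
time: 52.07
position: [0.422, 0.1747, 0.1529]
orientation: [[0.51, 0.86, -0.003], [0.86, -0.51, -0.001], [-0.002, -0.003, -1.0]]
force: [0.0, 0.5, 0.4]
finger_gap: 0.401
gripper_force: 0.0
time: 53.07
position: [0.4223, 0.1741, 0.1529]
orientation: [[0.92, -0.391, -0.004], [-0.391, -0.92, -0.001], [-0.003, 0.002, -1.0]]
force: [-1.3, 1.2, 0.0]
finger_gap: 0.403
gripper_force: 0.0
time: 53.48
position: [0.423, 0.1742, 0.154]
orientation: [[0.806, -0.591, -0.002], [-0.591, -0.806, -0.0], [-0.001, 0.001, -1.0]]
force: [0.0, -0.7, -0.6]
finger_gap: 0.402
gripper_force: 0.0
tcp [0.4232 0.1742 0.1542] th -36.28027241074918 q6 134.41700035197343 t 53.5333 gap 0.39889833386708134
[249.8781 181.1199] [0.4236 0.1733] -126.10155868530276 0.022132741142080414 (68.86030578613281, 28.083662033081055)
nearest: turn share -0.0009928540302578566 then dx,dy units 0.029518304630701115 0.017883899103655124 dz to .0105 4.790138203142109
```

```bash
python3 -m creep '[[0.03,0.018,1,0],[0,0,1,0],[0,0,1,0],[0,0,1,0],[0,0,0.5,0],[0,0,0.29,0],[0,0,0,0],[0,0,0,0]]'
python3 -m creep '[[0,0,0,0],[0,0,0,0],[0,0,0,0],[0,0,0,0],[0,0,0,0],[0,0,0,0],[0,0,-0.3,0],[0,0,-0.7,0],[0,0,-1,0],[0,0,-1,0],[0,0,-0.6,0],[0,0,0,0]]' -1 30
python3 -m creep '[[0,0,0,-0.038],[0,0,0,-0.038],[0,0,0,-0.038],[0,0,0,-0.038],[0,0,0,-0.038],[0,0,0,-0.038],[0,0,0,-0.038],[0,0,0,-0.038],[0,0,0,-0.038],[0,0,0,-0.038],[0,0,0,-0.038],[0,0,0,-0.038]]'
python3 -m creep '[[0,0,0,-0.038],[0,0,0,-0.038],[0,0,0,-0.038],[0,0,0,-0.038],[0,0,0,-0.038],[-0.7,0.638,0,0],[-0.7,0.638,0,0],[-0.7,0.638,0,0],[-0.7,0.638,0,0],[-0.7,0.638,0,0],[-0.7,0.638,0,0],[-0.7,0.638,0,0]]'
python3 -m creep '[[-0.7,0.638,0,0],[0,0,0,0],[0,0,0,0],[0,0,0,0]]'
python3 held.py 1 a
```

```text
time: 54.2
position: [0.4245, 0.1734, 0.0115]
orientation: [[0.805, -0.593, 0.0], [-0.593, -0.805, 0.0], [0.0, -0.0, -1.0]]
force: [0.2, 0.1, -0.3]
finger_gap: 0.402
gripper_force: 0.0
time: 55.2
position: [0.4272, 0.1739, 0.1241]
orientation: [[0.805, -0.593, 0.009], [-0.593, -0.805, 0.001], [0.007, -0.007, -1.0]]
force: [0.4, 0.5, -0.9]
finger_gap: 0.103
gripper_force: 30.0
time: 56.2
position: [0.423, 0.1732, 0.1177]
orientation: [[0.694, 0.72, -0.002], [0.72, -0.694, -0.0], [-0.002, -0.002, -1.0]]
force: [-1.1, -0.6, -0.3]
finger_gap: 0.103
gripper_force: 30.0
time: 57.2
position: [0.5297, 0.004, 0.1175]
orientation: [[0.176, 0.984, -0.002], [0.984, -0.176, 0.001], [0.0, -0.002, -1.0]]
force: [1.0, 0.0, -0.4]
finger_gap: 0.105
gripper_force: 30.0
time: 57.53
position: [0.5441, -0.0183, 0.1178]
orientation: [[0.176, 0.984, -0.003], [0.984, -0.176, 0.001], [0.0, -0.003, -1.0]]
force: [-0.5, 0.5, -0.6]
finger_gap: 0.102
gripper_force: 30.0
tcp [ 0.5441 -0.018   0.1181] th 79.92553277862726 q6 -3.767498734213958 t 57.5833 gap 0.10509712919891523
2320 z -0.0060838486666812686 along rib -15.036710859465412 13.386093068754295 across (card x=tool y) -43.175221940575916 26.811427288302937 ((-0.8032865524291992, -8.173091888427734), (28.370635986328125, 70.00354766845703), 0.0802435502409935)
turn -0.0004137067854041258 dx,dy -0.007417779855102243 0.038926136102212565 dz to .051 2.236051411417877
```

```bash
python3 -m creep '[[0.02,0.01,0,0],[0,0,0.7,0],[0,0,0.7,0],[0,0,0.4,0],[0,0,0.25,0],[0,0,0.13,0],[0,0,0.06,0],[0,0,0.04,0],[0,0,0.02,0],[0,0,0,0],[0,0,0,0]]'
python3 - <<'E'
from h import *
s=r.sense();print(s['position'],s['force'],s['finger_gap'])
E
```

```text
time: 58.5
position: [0.5462, -0.0185, 0.0508]
orientation: [[0.176, 0.984, 0.001], [0.984, -0.176, -0.0], [-0.0, 0.001, -1.0]]
force: [1.1, -0.6, -0.7]
finger_gap: 0.104
gripper_force: 30.0
[ 0.546164   -0.01849917  0.05083459] [ 1.07831577 -0.61014307 -0.72987387] 0.10379420654902827
```

```bash
python3 -m creep '[[0,0,0,0],[0,0,0,0],[0,0,0,0],[0,0,0,0],[0,0,0,0],[0,0,0,0],[0,0,-0.3,0],[0,0,-0.7,0],[0,0,-1,0],[0,0,-1,0],[0,0,-1,0],[0,0,-1,0]]' -0.2
python3 -m creep '[[-0.89,-0.12,-0.5,0],[-0.89,-0.12,-0.5,0],[-0.89,-0.12,-0.5,0],[0,0,0,0],[0,0,0,0],[0,0,0,0]]'
python3 seat.py s1 1 2 3 4 5 2>/dev/null; cp pics/s1.png pics/g.png
python3 - <<'E'
from h import *
w=load('s1');cv2.imwrite('pics/g.png',cv2.resize(w['color'][70:270,190:390],(600,600),interpolation=cv2.INTER_CUBIC))
E
```

```text
time: 59.5
position: [0.5455, -0.0183, 0.2024]
orientation: [[0.176, 0.984, 0.001], [0.984, -0.176, -0.0], [-0.0, 0.001, -1.0]]
force: [0.9, 0.1, -0.3]
finger_gap: 0.403
gripper_force: 0.0
time: 60.0
position: [0.5208, -0.0948, 0.2449]
orientation: [[0.176, 0.984, -0.0], [0.984, -0.176, 0.001], [0.001, -0.0, -1.0]]
force: [0.3, 0.3, -1.0]
finger_gap: 0.398
gripper_force: 0.0
tcp [ 0.5207 -0.0944  0.2444] 60.05 79.9249749550144
1 rib 215 0.061009191679523955 ((0.5703771114349365, -0.6441307067871094), (8.983683586120605, 24.6179256439209), 0.31409043073654175)
   rear 0.0453045139901016
   front 0.04554082053226355
   tab 0.04495131731551741
   deck 0.042977769356302764
2 rib 207 0.060977161711372574 ((0.8871514797210693, 0.243743896484375), (9.324444770812988, 25.221908569335938), 0.3755030333995819)
   rear 0.3579865188474995
   front 0.0452042792465234
   tab 0.045214690596928675
   deck 0.35763691398498776
3 rib 182 0.06086183134856482 ((0.628831148147583, -0.0993490219116211), (8.453636169433594, 26.09548568725586), 0.24189680814743042)
   rear 0.2913290297951918
   front 0.04523488139125098
   tab 0.33736349891566
   deck 0.04659495586828377
4 rib 188 0.060663499879168054 ((0.2690596580505371, 0.32860469818115234), (9.864219665527344, 25.707115173339844), 0.32117798924446106)
   rear 0.044981069360506665
   front 0.045133194539421995
   tab 0.044813334232447766
   deck 0.042838568925574055
5 rib 168 0.060685944512681195 ((-1.3667669296264648, 2.7951488494873047), (8.8610200881958, 26.18960189819336), 0.11079756170511246)
   rear 0.044917747988306334
   front 0.0448818566053002
   tab 0.04461620517502804
   deck 0.04310176216863065
```

View pics/g.png

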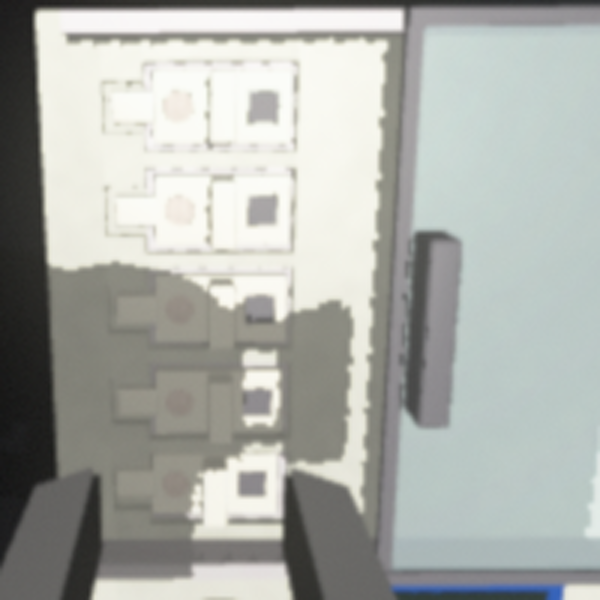

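```bash
python3 -m creep '[[0,0.983,0,0],[0,0.983,0,0],[0,0.983,0,0],[0,0,1,0],[0,0,1,0],[0,0,1,0],[0,0,1,0],[0,0,0.9,0],[0,0,0.5,0],[0,0,0.1,0],[0,0,0,0],[0,0,0,0]]'
python3 -m creep '[[0,0,0,0],[0,0,0,0],[0,0,0,0],[0,0,0,0],[0,0,0,0],[0,0,0,0],[0,0,0,0]]' -1 30
```

```text
time: 61.05
position: [0.6086, -0.1104, 0.0808]
orientation: [[0.175, 0.985, 0.001], [0.985, -0.175, -0.0], [-0.0, 0.001, -1.0]]
force: [-0.6, -0.4, 0.2]
finger_gap: 0.401
gripper_force: 0.0
time: 61.63
position: [0.6077, -0.1109, 0.081]
orientation: [[0.175, 0.985, -0.001], [0.985, -0.175, -0.0], [-0.0, -0.001, -1.0]]
force: [-5.1, 1.0, 5.7]
finger_gap: 0.126
gripper_force: 30.0
```

```bash
python3 -m creep '[[0,-0.3,0,0],[0,-0.5,0,0],[0,-0.5,0,0],[0,-0.5,0,0],[0,-0.5,0,0],[0,-0.5,0,0],[0,-0.5,0,0],[0,-0.4,0,0],[0,-0.2,0,0],[0,-0.1,0,0],[0,-0.05,0,0],[0,0,0,0]]'
python3 -m creep '[[0,-0.05,0,0],[0,-0.05,0,0],[0,0,0,0],[0,0,0,0]]'
```

```text
time: 62.63
position: [0.4894, -0.0903, 0.0809]
orientation: [[0.176, 0.984, 0.002], [0.984, -0.176, -0.002], [-0.001, 0.003, -1.0]]
force: [1.5, -4.6, 4.7]
finger_gap: 0.124
gripper_force: 30.0
time: 62.97
position: [0.4895, -0.0904, 0.081]
orientation: [[0.176, 0.984, 0.01], [0.984, -0.176, -0.003], [-0.001, 0.01, -1.0]]
force: [13.9, -5.5, -6.6]
finger_gap: 0.128
gripper_force: 30.1
```

```bash
python3 -m creep '[[0,0.1,0,0],[0,0,0,0],[0,0,0,0],[0,0,0,0],[0,0,0,0],[0,0,0,0],[0,0,0,0],[0,0,0,0],[0,0,-0.5,0],[0,0,-1,0],[0,0,-1,0],[0,0,-0.5,0]]' 0.2
python3 -m creep '[[-0.883,0.24,0,0],[-0.883,0.24,0,0],[-0.883,0.24,0,0],[-0.883,0.24,0,0],[-0.883,0.24,0,0],[-0.883,0.24,0,0],[0,0,0,0.0385],[0,0,0,0.0385],[0,0,0,0.0385],[0,0,0,0.0385],[0,0,0,0.0385],[0,0,0,0.0385]]'
python3 -m creep '[[0,0,0,0.0385],[0,0,0,0.0385],[0,0,0,0.0385],[0,0,0,0.0385],[0,0,0,0.0385],[0,0,0,0.0385],[0,0,0,0.0385],[0,0,0,0],[0,0,0,0],[0,0,0,0]]'
python3 - <<'E'
from h import *
np.set_printoptions(precision=4,suppress=True)
w=cap('wrist','w12');X=cloud(w);s=r.sense();print(s['position'],np.degrees(np.arctan2(*s['orientation'][[1,0],0])),s['joint_positions'][5],s['finger_gap'])
d=np.hypot(X[...,0]-.504,X[...,1]+.255)
top=X[(d<.04)&(X[...,2]>.09)&(X[...,2]<.105)]; print(len(top),cv2.minAreaRect((top[:,:2]*1000).astype(np.float32)))
h=X[(X[...,2]>.085)&(X[...,2]<.11)&(X[...,1]>-.16)&(X[...,1]<0)&(X[...,0]>.44)&(X[...,0]<.7)]
print('handle',len(h),cv2.minAreaRect((h[:,:2]*1000).astype(np.float32)))
E
```

```text
time: 63.97
position: [0.4899, -0.0901, 0.1738]
orientation: [[0.176, 0.984, 0.004], [0.984, -0.176, -0.002], [-0.001, 0.005, -1.0]]
force: [0.7, -0.6, 0.6]
finger_gap: 0.6
gripper_force: 0.0
time: 64.97
position: [0.503, -0.2536, 0.1701]
orientation: [[0.789, 0.615, -0.0], [0.615, -0.789, 0.0], [0.0, -0.0, -1.0]]
force: [0.0, 0.2, -0.3]
finger_gap: 0.598
gripper_force: 0.0
time: 65.8
position: [0.503, -0.2536, 0.1702]
orientation: [[0.985, -0.175, -0.0], [-0.175, -0.985, 0.0], [-0.0, -0.0, -1.0]]
force: [0.5, -0.2, -0.2]
finger_gap: 0.606
gripper_force: 0.0
[ 0.503  -0.2536  0.1702] -10.090631081277351 61.807567598849815 0.5995404283564105
667 ((504.9566955566406, -255.5352020263672), (11.930867195129395, 39.068824768066406), 80.2368392944336)
handle 1456 ((489.6488037109375, -90.09961700439453), (70.30369567871094, 12.733957290649414), 79.89935302734375)
```

```bash
python3 -m creep '[[0.04,0.04,1,0],[0,0,1,0],[0,0,0.7,0],[0,0,0.3,0],[0,0,0.1,0],[0,0,0,0],[0,0,0,0]]'
python3 -m creep '[[0,0,0,0],[0,0,0,0],[0,0,0,0],[0,0,0,0],[0,0,0,0],[0,0,0,0],[0,0,0,0],[0,0,0,0],[0,0,0,0],[0,0,0,0]]' -1 40
```

```text
time: 66.43
position: [0.505, -0.2557, 0.0787]
orientation: [[0.984, -0.177, 0.002], [-0.177, -0.984, -0.002], [0.002, 0.001, -1.0]]
force: [1.1, -0.1, 0.5]
finger_gap: 0.604
gripper_force: 0.0
time: 67.27
position: [0.504, -0.2551, 0.0772]
orientation: [[0.984, -0.177, -0.0], [-0.177, -0.984, -0.0], [-0.0, 0.0, -1.0]]
force: [-1.1, -1.8, -0.0]
finger_gap: 0.124
gripper_force: 40.0
```

```bash
python3 -m creep '[[0,0,0,0.036],[0,0,0,0.036],[0,0,0,0.036],[0,0,0,0.036],[0,0,0,0.036],[0,0,0,0.036],[0,0,0,0.036],[0,0,0,0.036],[0,0,0,0.036],[0,0,0,0.036],[0,0,0,0.02],[0,0,0,0.02]]'
python3 -m creep '[[0,0,0,0],[0,0,0,0],[0,0,0,0]]'
python3 - <<'E'
from h import *
s=r.sense();print(s['position'],np.degrees(np.arctan2(*s['orientation'][[1,0],0])),s['moment'],s['gripper_force'],s['finger_gap'])
E
```

```text
time: 68.27
position: [0.5044, -0.2546, 0.0772]
orientation: [[0.134, -0.991, 0.001], [-0.991, -0.134, 0.0], [-0.0, -0.001, -1.0]]
force: [1.4, 0.8, 0.7]
finger_gap: 0.124
gripper_force: 40.6
time: 68.52
position: [0.5044, -0.2547, 0.0772]
orientation: [[0.138, -0.99, 0.001], [-0.99, -0.138, 0.0], [-0.0, -0.001, -1.0]]
force: [2.3, 1.7, 0.5]
finger_gap: 0.124
gripper_force: 40.5
[ 0.50439773 -0.25468905  0.07723188] -82.08508574844372 [ 0.43818789 -0.53649779  0.51722052] 40.51687002182007 0.12355945315001438
```

```bash
python3 -m creep '[[0,0,0,0],[0,0,0,0],[0,0,0,0],[0,0,0,0],[0,0,0,0],[0,0,0,0],[0,0,0,0],[0,0,0,0],[0,0,0,0],[0,0,0,0],[0,0,0,0],[0,0,0,0]]'
python3 -m creep '[[0,0,0,0],[0,0,0,0],[0,0,0,0],[0,0,0,0],[0,0,0,0],[0,0,0,0]]'
python3 - <<'E'
from h import *
s=r.sense();print(s['moment'],s['gripper_force'],s['finger_gap'])
E
python3 -m creep '[[0,0,0,0],[0,0,0,0],[0,0,0,0],[0,0,0,0],[0,0,0,0],[0,0,0,0],[0,0,0,0],[0,0,0,0],[0,0,-0.5,0],[0,0,-1,0],[0,0,-1,0],[0,0,-1,0]]' 0.2
python3 -m creep '[[-1,0,-1,0],[-1,0,-1,0],[-1,0,0,0],[-1,0,0,0],[-1,0,0,0],[0,0,0,0],[0,0,0,0],[0,0,0,0]]'
python3 - <<'E'
from h import *
t=cap('top','t9')
cv2.imwrite('pics/t9b.png',cv2.resize(t['color'][140:270,130:390],(800,400),interpolation=cv2.INTER_CUBIC))
X=cloud(t);d=np.hypot(X[...,0]-.504,X[...,1]+.255)
print(r.sense()['position'],r.sense()['time'])
E
```

```text
time: 69.52
position: [0.5044, -0.2547, 0.0772]
orientation: [[0.136, -0.991, 0.001], [-0.991, -0.136, 0.0], [-0.0, -0.001, -1.0]]
force: [4.5, 3.1, -0.9]
finger_gap: 0.127
gripper_force: 40.6
time: 70.02
position: [0.5044, -0.2547, 0.0772]
orientation: [[0.136, -0.991, 0.001], [-0.991, -0.136, 0.0], [-0.0, -0.001, -1.0]]
force: [4.3, 3.7, -0.3]
finger_gap: 0.129
gripper_force: 40.6
[ 0.73423385 -0.84163982  0.64418331] 40.55758595466614 0.12857793386959804
time: 71.02
position: [0.5037, -0.2552, 0.1833]
orientation: [[0.135, -0.991, -0.001], [-0.991, -0.135, -0.0], [0.0, 0.001, -1.0]]
force: [0.2, -0.3, 1.1]
finger_gap: 0.601
gripper_force: 0.0
time: 71.68
position: [0.484, -0.1081, 0.2413]
orientation: [[0.136, -0.991, 0.0], [-0.991, -0.136, -0.001], [0.001, -0.0, -1.0]]
force: [-0.6, -0.2, 0.2]
finger_gap: 0.597
gripper_force: 0.0
[ 0.48404643 -0.10839802  0.24120961] 71.7333
```

View pics/t9b.png

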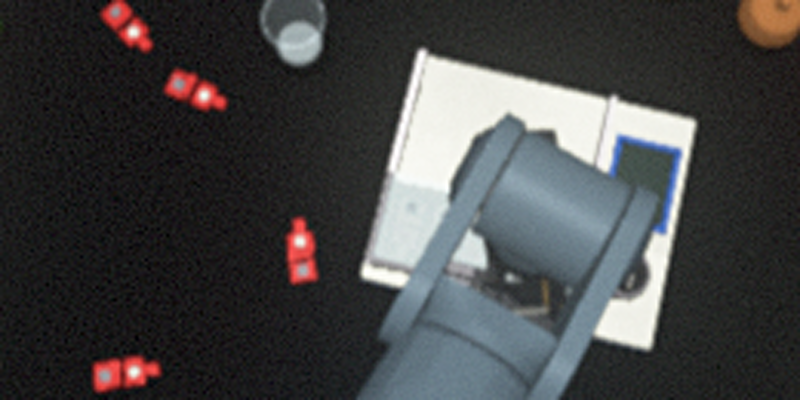

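```bash
python3 -m creep '[[-1,-0.2,0,0],[-1,-0.2,0,0],[-1,-0.2,0,0],[-1,-0.2,0,0],[-1,-0.2,0,0],[-1,-0.2,0,0],[-1,-0.2,0,0],[-1,-0.2,0,0],[0,0,0,0],[0,0,0,0],[0,0,0,0]]'
python3 - <<'E'
from h import *
t=cap('top','t10');print(r.sense()['position'])
cv2.imwrite('pics/t10b.png',cv2.resize(t['color'][150:260,240:370],(709,600),interpolation=cv2.INTER_CUBIC))
E
```

```text
time: 72.65
position: [0.4787, 0.062, 0.2424]
orientation: [[0.235, -0.972, 0.015], [-0.97, -0.233, 0.072], [-0.067, -0.032, -0.997]]
force: [-0.2, 0.5, 0.9]
finger_gap: 0.601
gripper_force: 0.0
[0.47873315 0.06190584 0.2424307 ]
```

View pics/t10b.png

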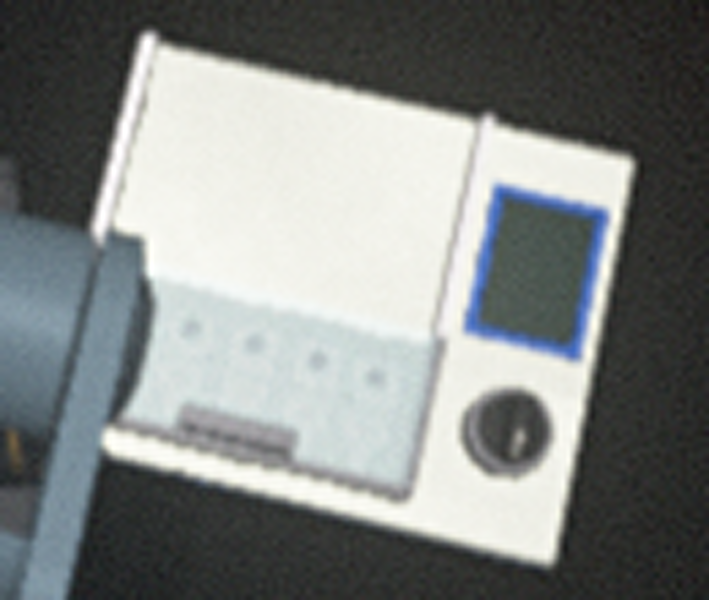

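```bash
python3 -m creep '[[0,0,0,-0.037],[0,0,0,-0.037],[0,0,0,-0.037],[0,0,0,-0.037],[0,0,0,0],[0,0,0,0]]'
python3 - <<'E'
from h import *
s=r.sense();print(s['joint_positions'],s['position'],s['dq'])
print(r.job_done())
E
```

```text
time: 73.2
position: [0.4787, 0.0619, 0.2423]
orientation: [[0.643, -0.766, 0.015], [-0.764, -0.641, 0.072], [-0.046, -0.058, -0.997]]
force: [0.5, 0.5, -0.4]
finger_gap: 0.599
gripper_force: 0.0
[ -8.65525949 -11.84220732 111.71883126   4.29921981  79.93731203
 130.60021958] [0.47867981 0.06193933 0.24231248] [ 0.20904264 -0.07264724  0.02122675  0.17627178  0.03659092  0.3445214 ]
the job is handed in; nothing more can be done
None
```

The job is handed in at 73 s of 210 s: self-test twist done, all five white cards seated tab-forward in their own pockets, cover fully shut, and the start knob held at its stop for over a second then back home. After the last move, wrist joint 6 ran up to its range limit as I backed the arm away, so I turned it back before handing in.

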